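# Line up the heel blocks and hold the board out over the stand's edge

### The job

The three heel blocks on the board are to be screwed on from below: first line them up in a row, each with its flat face against the batten at a blue tick, one block per tick. Then, keeping the board flat on the stand, slide it outward until the red line lies right over the stand's outer edge, and finish while still gripping it and holding it level there, as it would tip if let go, the blocks still in their row. Leave the other things on the table alone.

Things in the scene. Friction and masses are not known exactly. Their poses are not given: they have to be found in the camera images.
- stand: fixed dark wooden bench stand, top 220 (x) by 360 (y), 80 mm above the table; origin at table level below the middle of its outer edge. Its +y points outward (to the robot's left, turned by up to 0.15 rad); the stand lies at y from 0 to -360 mm, x within 110 mm
- stand_edge (a point): middle of the stand's outer top edge (brass strip along it), 80 mm above the table; the edge runs along the stand's x; axes as the stand's
- board: loose pale wooden board lying on the stand, 160 wide (x) by 480 long (y) by 15 thick, 0.5 to 0.8 kg; origin at the centre of its underside; +y outward, +x to the far side from the robot. Its middle of weight, with the heels on it, is within 35 mm of its origin. A batten 14 wide and 12 high is fixed on top with its inner face at x = +58 mm, from y = -25 to +235 mm. It slides on the stand by friction, nothing guides it
- grip (a point): middle of the top of the dark wooden grip bar fixed on top of the board at its inner end, (0, -205, 60) mm in the board: bar 24 wide (board x), 70 long (board y), 45 high above the board's top face
- mark_near (a point): end of the red line on the board, on its robot-side edge at the underside: (-80, -50, 0) mm in the board. The line is 5 wide, runs straight across the board and down both its sides; the point is at the middle of its width
- mark_far (a point): other end of the red line, on the far edge: (80, -50, 0) mm in the board
- tick1 (a point): blue tick on the batten: point on the batten's inner face at the board's top face, (58, 20, 15) mm in the board
- tick2 (a point): blue tick on the batten: point on the batten's inner face at the board's top face, (58, 110, 15) mm in the board
- tick3 (a point): blue tick on the batten: point on the batten's inner face at the board's top face, (58, 200, 15) mm in the board
- heel1: loose wooden shoe heel block with a black rubber top, 60 g, 50 deep (x) by 40 wide (y) by 38 high, standing on the board near a tick; origin at the centre of its underside; flat face at x = +25 mm, rounded back at x = -25 mm; its y sides are flat from x = -5 to +25 mm
- heel1_face (a point): bottom middle of the flat face of heel1, (25, 0, 0) mm in the heel; axes as the heel's
- heel2: loose wooden shoe heel block with a black rubber top, 60 g, 50 deep (x) by 40 wide (y) by 38 high, standing on the board near a tick; origin at the centre of its underside; flat face at x = +25 mm, rounded back at x = -25 mm; its y sides are flat from x = -5 to +25 mm
- heel2_face (a point): bottom middle of the flat face of heel2, (25, 0, 0) mm in the heel; axes as the heel's
- heel3: loose wooden shoe heel block with a black rubber top, 60 g, 50 deep (x) by 40 wide (y) by 38 high, standing on the board near a tick; origin at the centre of its underside; flat face at x = +25 mm, rounded back at x = -25 mm; its y sides are flat from x = -5 to +25 mm
- heel3_face (a point): bottom middle of the flat face of heel3, (25, 0, 0) mm in the heel; axes as the heel's
- last_a: bystander: wooden shoe last, foot about 220 long, 75 wide, 105 high; pale ankle, dark foot; on the table beyond the stand's inner end; origin at its underside
- last_b: bystander: wooden shoe last, same size, brown ankle, black foot; next to last_a; origin at its underside
- nail_tin: bystander: small steel bowl, 70 across, 35 high, on the table below where the board will overhang; origin at its underside
- hammer: bystander: hammer lying on the table on the robot's side, to the left, about 40 high; origin at its underside
- glue_jar: bystander: amber jar, 64 across, 100 high, on the far side of the table; origin at its underside
- brush: bystander: brush lying on the far side of the table; origin at its underside
- mug: bystander: blue mug, 80 across, 90 high, on the robot's side, to the right; origin at its underside
There are look-alikes about, which are no part of the job. Leave any turquoise look-alike of the heel2 alone. What is shaped like the heel3 but pink is not meant.

How it is judged:
By the outcome, as a careful person would: the job done as asked, in the order asked, and still so for the second after the job is handed in, while the arm keeps its last pose, push and grip.
It also fails if it takes over 59 s, if anything falls off the work surface, if the arm or the gripper's body presses on something with over 40 N, if the wrist force passes 120 N, or if a joint passes its speed limit or range.

### The arm

A 6-joint arm with a two-finger parallel gripper is mounted at the origin on the work surface. World frame = base frame: x ahead of the robot, y to its left, z up, the work surface at z = 0. Lengths are in mm, angles in rad, forces in N, time in s.
With the tool pointing down it reaches from about 350 to 875 mm from the base axis. Payload 4.2 kg.
Tool frame: the origin (TCP) lies at the very end of the fingers, on their centre line; the grasp point (between the pads) lies arm.grip_depth behind it (arm.grip_depth is the distance from the TCP to the grasp point, in mm); x points along the fingers, y is the direction in which the jaws open and shut, and the axes are right-handed (so a half turn about x gives the same grasp; the last joint's range is limited). The gripper opens to 85 mm and grips with 20 to 120 N. Pads are 22 mm wide; open, the fingers measure 114 mm over their backs; the gripper's body (76 mm by 85 mm) begins 54 mm behind the grasp point. The pads swing forward as they close: fully open they stand 13 mm farther back than shut.
Start: joints at [-0.978, 0.385, 0.008, 0, -1.194, -0.259], TCP at [204.787, -590.476, 231.312] pointing down, gripper open.
Joint ranges: [-3.14, 3.14], [-1.21, 2.06], [-1.07, 1.41], [-3.16, 2.05], [-2.99, -0.16], [-3.1, 3.1]. Speed limits (rad/s): [2.79, 2.79, 3.14, 3.14, 3.14, 3.14].

### API

Orientations are given as a unit quaternion [x, y, z, w].
In Python, from bench import arm, get_image, models gives the robot as it stands.
- The arm moves only by the tool arm_command, never from a script. Its argument "rows" is a list of rows, each an object of numbers: "dx", "dy", "dz": the shift along the tool's x, y, z in m; "wx", "wy", "wz": the turn, a rotation vector about the tool's x, y, z in degrees; "gripper": the closure, from -1 (fully open) to 1 (shut). A call has exactly 8 rows; each row is the pose to reach, as a shift and turn from the pose measured when the call began, along the tool's axes at that moment; what a row does not reach only later rows make up. A row lasts 1/10 s, in which the tool goes at most 50 mm and 8.59 degrees, less where a joint would pass 70% of its speed; a pose out of reach is approached as far as the arm can. A call with a gripper value outside its range is refused whole. The fingers move at their own pace and stop on an object; the grip force is fixed at half the most. Time passes only in rows, so rows that repeat a pose let the fingers close, or fill a call up. It gives the time, the measured TCP pose, the force and the opening at its end, in the units of the state.
- arm.read_state(): the state, without advancing time (a new reading comes with each control period).
- get_image(name): name is "side" or "top" or "wrist"; returns a dict with "img" (480x640x3 uint8, red, green, blue), "K" (3x3 intrinsics, pixels), "k1" (the pictures are not rectified: a ray, as slopes to the right and down, at radius r is drawn at 1 + k1 r^2 times it, then the intrinsics apply), "rvec" (rotation vector, rad) and "tvec" (3), from world to camera coordinates, as OpenCV has them; the wrist camera has in their place "T_tool_cam" (4x4, takes a point from camera to tool coordinates, whose origin is the TCP and whose axes are the tool frame's). Camera axes: x right, y down, z forward; pixel columns grow to the right and rows downward; lengths in mm; the calibration is good to about 2 mm. A picture is of the moment at which its call begins: read the wrist's pose just before it. There is no depth.
- arm.job_done(): hands the job in, once; it reports no verdict.
Trained networks look in the newest picture that a camera, given by its name, has taken for a name from the list of things; names that differ only in an ending like _2 or _b are one class to them, and where a whole thing is asked for, a point or a joint stands for the part that bears it (a point fixed in the world has none). Each returns a list of dicts, best first, with "conf" (0 to 1); they miss things now and then, are a little off and sometimes report something else, mostly with a low value. They report only what shows in the picture. A call takes as long as a camera call. They do not tell look-alikes from the thing itself.
- models.cut_out(camera, query): "mask" (480x640 bool, what is visible of it) and "extent" ([left, top, right, bottom] in pixels, round what is visible of it).
The state is a dict: "clock": time; "joints": joint angles; "joint_vel": joint speeds; "joint_efforts": joint torques, N m; "position": TCP position; "ee_rot": TCP orientation; "contact_force": force on the tool from outside, world axes, zero at the start; "wrist_torque": the same for the moment, N m; "gripper_width": finger opening in mm.
Only numpy, scipy, OpenCV 4.12 (cv2) and the standard library are available. Lean on these libraries where they do the work, as an engineer would, in place of code of your own. Each camera call takes 0.05 s, during which the arm holds its last target.

## Working session

There is one attempt and no reset: what is moved stays moved. The work goes in short steps, Python scripts to look and compute and a tool call to move; the robot and the scene stay as the last step left them, time stands still between calls to the robot, and variables do not carry over. Pictures are saved under pics/ and viewed, and the job is handed in when it is done.

Besides the shell and the picture viewer there is one more tool, called after ">>>" by a JSON object that holds its "name" and its "arguments". arm_command: Moves the arm, as the interface text tells. Its arguments: {"type":"object","properties":{"rows":{"type":"array"}},"required":["rows"]}

```bash
ls; mkdir -p pics; python3 - <<'E'
from bench import arm,get_image,models
import cv2
s=arm.read_state();print(s)
print([a for a in dir(arm) if a[0]!='_'],arm.grip_depth)
for n in ["side","top","wrist"]:
    d=get_image(n);cv2.imwrite(f"pics/{n}0.png",d["img"][:,:,::-1])
    print(n,{k:v for k,v in d.items() if k!="img"})
E
```

```text
pics
{'clock': 0.0, 'joints': array([-9.78401222e-01,  3.85573928e-01,  6.61526959e-03, -4.96320681e-04,
       -1.19400304e+00, -2.58599525e-01]), 'joint_vel': array([-0.00130347,  0.00048036,  0.00013404,  0.00118524, -0.00124896,
        0.00064266]), 'joint_efforts': array([-8.69290943e-04, -3.92286265e+01,  1.88408464e+01,  4.18639138e+00,
       -4.61252770e-03,  4.60739457e-06]), 'position': array([ 204.59258061, -589.94179216,  230.20736811]), 'ee_rot': array([-0.11663889,  0.69745922,  0.11816816,  0.6971243 ]), 'contact_force': array([-0.18278117, -0.01020647,  0.29092   ]), 'wrist_torque': array([-0.01946001, -0.00415931, -0.01472604]), 'gripper_width': 85.42837239173903}
['IKError', 'grip_depth', 'job_done', 'read_state'] 18.700000000000003
side {'K': array([[565.86073719,   0.        , 316.28149197],
       [  0.        , 565.86073719, 228.78754338],
       [  0.        ,   0.        ,   1.        ]]), 'k1': -0.01463976633394688, 'rvec': array([ 0.53541079, -2.73954832,  1.08579467]), 'tvec': array([ 462.61315665,  256.26588819, 1157.12662872])}
top {'K': array([[499.98596305,   0.        , 319.98580153],
       [  0.        , 499.98596305, 235.85659789],
       [  0.        ,   0.        ,   1.        ]]), 'k1': -0.1446941679588432, 'rvec': array([ 2.14685715, -2.18630068,  0.09114154]), 'tvec': array([ -73.42491522,  533.2734743 , 1311.6744377 ])}
wrist {'K': array([[401.84649379,   0.        , 313.82703007],
       [  0.        , 401.84649379, 238.20535533],
       [  0.        ,   0.        ,   1.        ]]), 'k1': -0.04563097084326219, 'T_tool_cam': array([[-5.44267441e-04, -2.72798786e-01,  9.62070957e-01,
        -1.42480868e+02],
       [ 9.99999722e-01,  3.42706890e-04,  6.62900495e-04,
        -4.83477765e-01],
       [-5.10546797e-04,  9.62071050e-01,  2.72798524e-01,
        -6.93456572e+01],
       [ 0.00000000e+00,  0.00000000e+00,  0.00000000e+00,
         1.00000000e+00]])}
```

View pics/top0.png

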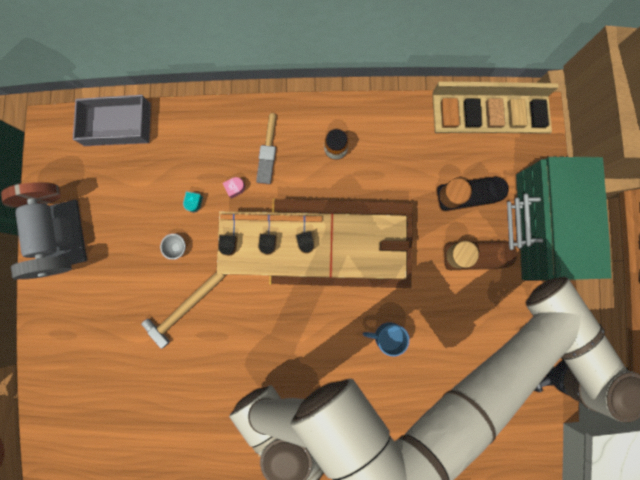

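View pics/side0.png

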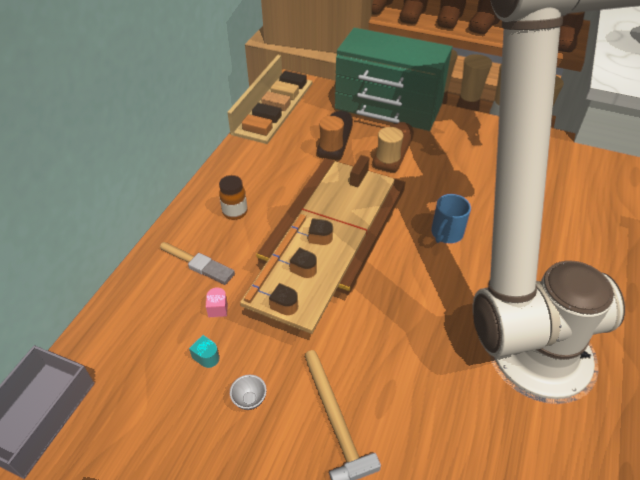

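View pics/wrist0.png

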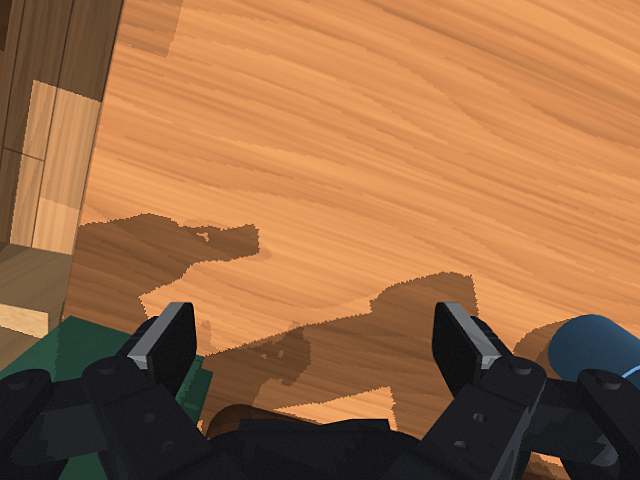

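```bash
cat > h.py <<'E'
import numpy as np,cv2
from scipy.spatial.transform import Rotation as R
from bench import arm,get_image,models
def cam(name,s=None):
    d=get_image(name)
    if name=="wrist":
        T=np.eye(4);T[:3,:3]=R.from_quat(s["ee_rot"]).as_matrix();T[:3,3]=s["position"]
        d["Twc"]=T@d["T_tool_cam"]
    else:
        Rm=cv2.Rodrigues(d["rvec"])[0];T=np.eye(4);T[:3,:3]=Rm.T;T[:3,3]=-Rm.T@d["tvec"];d["Twc"]=T
    return d
def dist(d): return np.array([d["k1"],0,0,0,0.])
def proj(d,P):
    P=np.atleast_2d(np.array(P,float));T=np.linalg.inv(d["Twc"])
    return cv2.projectPoints(P,cv2.Rodrigues(T[:3,:3])[0],T[:3,3],d["K"],dist(d))[0][:,0]
def back(d,uv,z):
    u=cv2.undistortPoints(np.array(uv,float).reshape(-1,1,2),d["K"],dist(d))[:,0]
    r=np.c_[u,np.ones(len(u))]@d["Twc"][:3,:3].T;o=d["Twc"][:3,3]
    return o+r*((z-o[2])/r[:,2])[:,None]
def crop(d,x0,y0,x1,y1,f,path,pts=None):
    im=d["img"][:,:,::-1].copy()
    c=cv2.resize(im[y0:y1,x0:x1],None,fx=f,fy=f,interpolation=cv2.INTER_CUBIC)
    if pts is not None:
        for p in pts:
            cv2.circle(c,(int((p[0]-x0+.5)*f),int((p[1]-y0+.5)*f)),2,(0,255,0),-1)
    cv2.imwrite(path,c)
def pose(x,y,a,P):
    P=np.atleast_2d(np.array(P,float));c,s=np.cos(a),np.sin(a)
    return np.c_[x+c*P[:,0]-s*P[:,1],y+s*P[:,0]+c*P[:,1],P[:,2]]
E
python3 - <<'E'
from h import *
d=cam("top");print("cam",d["Twc"][:3,3])
crop(d,205,190,425,300,3.6,"pics/top1.png")
e=cam("side");print("cam",e["Twc"][:3,3])
crop(e,235,145,415,340,3,"pics/side1.png")
for q in ["board","heel1","stand"]:
  for n in ["top","side"]:
    for r in models.cut_out(n,q): print(q,n,round(r["conf"],2),r["extent"])
E
```

```text
cam [ 403.77465861  -97.69097741 1355.6120924 ]
cam [ 194.40306694  735.0499079  1020.06580842]
board top 0.66 [217.1, 210.5, 407.2, 280.6]
board top 0.31 [295.4, 231.6, 314.5, 252.9]
board side 0.76 [240.1, 157.4, 392.3, 332.6]
board side 0.58 [217.2, 174.0, 247.0, 219.5]
heel1 top 0.89 [297.1, 232.2, 313.4, 252.4]
heel1 top 0.76 [219.9, 230.7, 237.9, 253.6]
heel1 top 0.67 [181.2, 190.7, 204.6, 211.7]
heel1 top 0.51 [226.4, 182.4, 245.0, 199.5]
heel1 side 0.98 [208.4, 286.0, 226.9, 313.4]
heel1 side 0.81 [310.2, 220.3, 332.3, 246.8]
heel1 side 0.79 [290.1, 248.4, 313.8, 280.1]
heel1 side 0.72 [268.5, 286.6, 296.9, 316.4]
heel1 side 0.62 [192.3, 339.1, 220.6, 368.7]
stand top 0.81 [270.7, 197.9, 413.6, 291.1]
stand side 0.84 [254.3, 158.0, 407.8, 298.2]
stand side 0.24 [310.9, 215.4, 334.0, 248.4]
```

View pics/top1.png

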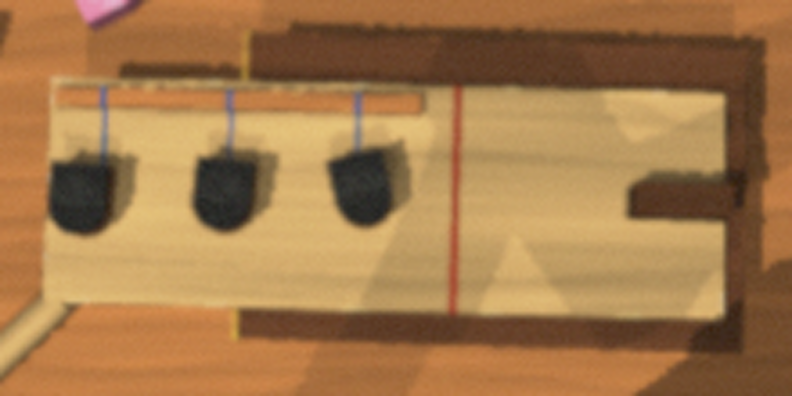

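View pics/side1.png

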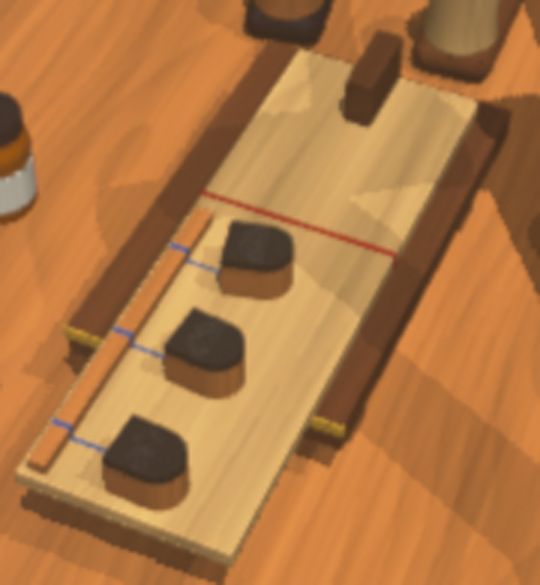

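```bash
cat > fit.py <<'E'
from h import *
from scipy.optimize import least_squares
d=cam("top");e=cam("side")
t=lambda p:(np.array(p)/3.6+[205,190]-.5); s=lambda p:(np.array(p)/3+[235,145]-.5)
BC=np.array([[80,240,15],[80,-240,15],[-80,-240,15],[-80,240,15],[80,-50,15],[-80,-50,15]])
bt=t([(52,78),(726,92),(724,318),(44,303),(458,87),(454,314)])
bs=s([(18,475),(300,52),(478,100),(232,556),(203,192),(395,256)])
def f(p,w=(1,1)):
    P=pose(p[0],p[1],p[2],BC)+[0,0,80]
    return np.r_[((proj(d,P)-bt)*w[0]).ravel(),((proj(e,P)-bs)*w[1]).ravel()]
for w in [(1,0),(0,1),(1,1)]:
    r=least_squares(f,[500,-100,0],args=(w,));print("board",w,r.x.round(3),np.abs(r.fun).max())
b=r.x
st=t([(247,32),(237,338)]);ss=s([(67,333),(345,430)])
print("stand top",back(d,st,80),"side",back(e,ss,80))
H=np.array([[25,20],[25,-20],[-25,0]])
ht={3:[(47,162),(114,162),(85,235)],2:[(197,157),(256,160),(224,232)],1:[(329,160),(386,150),(366,228)]}
for k,v in ht.items():
    Q=back(d,t(v),133)
    c,sn=np.cos(b[2]),np.sin(b[2])
    L=(Q[:,:2]-b[:2])@np.array([[c,-sn],[sn,c]])
    print(k,"board frame",L.round(1).tolist())
E
python3 fit.py
```

```text
board (1, 0) [ 5.03829e+02 -6.19100e+01 -4.00000e-02] 0.4186390148938415
board (0, 1) [ 5.04378e+02 -6.24790e+01 -3.80000e-02] 0.8375725850723654
board (1, 1) [ 5.04088e+02 -6.21410e+01 -3.90000e-02] 0.8262528521933064
stand top [[626.33428045  35.97436222  80.        ]
 [407.18953898  45.03199134  80.        ]] side [[623.54240357  39.75970603  80.        ]
 [405.5657229   47.01957287  80.        ]]
3 board frame [[16.5, 232.5], [17.4, 185.8], [-33.2, 204.1]]
2 board frame [[22.0, 128.6], [20.7, 87.9], [-29.0, 108.4]]
1 board frame [[21.8, 37.9], [29.4, -0.9], [-24.2, 11.5]]
```

```bash
cat >> h.py <<'E'
def Rdown(yaw):
    # tool x down, tool y along world dir angle yaw
    y=np.array([np.cos(yaw),np.sin(yaw),0]);x=np.array([0,0,-1.]);return np.c_[x,y,np.cross(x,y)]
def plan(pos,yaw,s=None):
    s=s or arm.read_state()
    Rc=R.from_quat(s["ee_rot"]).as_matrix()
    d=Rc.T@(np.array(pos)-s["position"])/1000
    w=R.from_matrix(Rc.T@Rdown(yaw)).as_rotvec(degrees=True)
    print("clk",round(s["clock"],2),"pos",s["position"].round(1),"F",s["contact_force"].round(1),"wid",round(s["gripper_width"],1))
    print("dxyz",d.round(4),"w",w.round(2)); return d,w
E
python3 - <<'E'
from h import *
s=arm.read_state();print(R.from_quat(s["ee_rot"]).as_matrix().round(3))
for yaw in (np.pi/2-.04,-np.pi/2-.04,-.04): plan([480,50,280],yaw,s)
E
```

```text
[[ 0.    -0.328  0.945]
 [-0.     0.945  0.328]
 [-1.    -0.     0.   ]]
clk 0.65 pos [ 204.8 -590.5  231.3] F [-0.1 -0.6 -0.8] wid 85.2
dxyz [-0.0487  0.515   0.4699] w [21.42  0.    0.  ]
clk 0.65 pos [ 204.8 -590.5  231.3] F [-0.1 -0.6 -0.8] wid 85.2
dxyz [-0.0487  0.515   0.4699] w [-1.5858e+02 -0.0000e+00  1.0000e-02]
clk 0.65 pos [ 204.8 -590.5  231.3] F [-0.1 -0.6 -0.8] wid 85.2
dxyz [-0.0487  0.515   0.4699] w [ 1.1142e+02  1.0000e-02 -0.0000e+00]
```

>>> {"name": "arm_command", "arguments": {"rows": [{"dx": -0.006, "dy": 0.034, "dz": 0.031, "wx": 2.5, "gripper": -1}, {"dx": -0.012, "dy": 0.068, "dz": 0.062, "wx": 5, "gripper": -1}, {"dx": -0.018, "dy": 0.102, "dz": 0.093, "wx": 7.5, "gripper": -1}, {"dx": -0.024, "dy": 0.136, "dz": 0.124, "wx": 10, "gripper": -1}, {"dx": -0.03, "dy": 0.17, "dz": 0.155, "wx": 12.5, "gripper": -1}, {"dx": -0.036, "dy": 0.204, "dz": 0.186, "wx": 15, "gripper": -1}, {"dx": -0.042, "dy": 0.238, "dz": 0.217, "wx": 17.5, "gripper": -1}, {"dx": -0.048, "dy": 0.272, "dz": 0.248, "wx": 20, "gripper": -1}]}}

```text
validation failed for argument at $.ro...
```

```bash
python3 - <<'E'
from h import *
plan([480,60,280],np.pi/2-.04)
print(arm.read_state()["joints"])
E
```

```text
clk 0.65 pos [ 204.8 -590.5  231.3] F [-0.1 -0.6 -0.8] wid 85.2
dxyz [-0.0487  0.5244  0.4731] w [21.42  0.    0.  ]
[-9.78436614e-01  3.84642662e-01  7.90746562e-03 -4.04892107e-05
 -1.19399214e+00 -2.58558631e-01]
```

>>> {"name": "arm_command", "arguments": {"rows": [{"dx": -0.006, "dy": 0.034, "dz": 0.031, "wx": 2.5, "wy": 0, "wz": 0, "gripper": -1}, {"dx": -0.012, "dy": 0.068, "dz": 0.062, "wx": 5, "wy": 0, "wz": 0, "gripper": -1}, {"dx": -0.018, "dy": 0.102, "dz": 0.093, "wx": 7.5, "wy": 0, "wz": 0, "gripper": -1}, {"dx": -0.024, "dy": 0.136, "dz": 0.124, "wx": 10, "wy": 0, "wz": 0, "gripper": -1}, {"dx": -0.03, "dy": 0.17, "dz": 0.155, "wx": 12.5, "wy": 0, "wz": 0, "gripper": -1}, {"dx": -0.036, "dy": 0.204, "dz": 0.186, "wx": 15, "wy": 0, "wz": 0, "gripper": -1}, {"dx": -0.042, "dy": 0.238, "dz": 0.217, "wx": 17.5, "wy": 0, "wz": 0, "gripper": -1}, {"dx": -0.048, "dy": 0.272, "dz": 0.248, "wx": 20, "wy": 0, "wz": 0, "gripper": -1}]}}

```text
clock: 1.45
position: [350.3, -250.5, 280.0]
ee_rot: [0.006, 0.707, -0.006, 0.708]
contact_force: [0.7, -0.7, 0.6]
gripper_width: 85.5
```

```bash
python3 - <<'E'
from h import *
plan([480,60,280],np.pi/2-.04)
print(arm.read_state()["joints"])
E
```

```text
clk 1.45 pos [ 350.3 -250.5  280. ] F [ 0.7 -0.7  0.6] wid 85.5
dxyz [0.     0.3127 0.1243] w [1.3  0.07 0.02]
[-2.40678619e-01  7.92085813e-03 -3.50115101e-01  6.22104241e-05
 -1.21146834e+00 -1.34744044e+00]
```

>>> {"name": "arm_command", "arguments": {"rows": [{"dx": 0, "dy": 0.045, "dz": 0.018, "wx": 0.3, "wy": 0, "wz": 0, "gripper": -0.5}, {"dx": 0, "dy": 0.09, "dz": 0.036, "wx": 0.6, "wy": 0, "wz": 0, "gripper": -0.5}, {"dx": 0, "dy": 0.135, "dz": 0.054, "wx": 0.9, "wy": 0, "wz": 0, "gripper": -0.5}, {"dx": 0, "dy": 0.18, "dz": 0.072, "wx": 1.3, "wy": 0, "wz": 0, "gripper": -0.5}, {"dx": 0, "dy": 0.225, "dz": 0.09, "wx": 1.3, "wy": 0, "wz": 0, "gripper": -0.5}, {"dx": 0, "dy": 0.27, "dz": 0.108, "wx": 1.3, "wy": 0, "wz": 0, "gripper": -0.5}, {"dx": 0, "dy": 0.313, "dz": 0.124, "wx": 1.3, "wy": 0, "wz": 0, "gripper": -0.5}, {"dx": 0, "dy": 0.313, "dz": 0.124, "wx": 1.3, "wy": 0, "wz": 0, "gripper": -0.5}]}}

```text
clock: 2.25
position: [481.4, 64.4, 279.6]
ee_rot: [0.012, 0.706, -0.012, 0.708]
contact_force: [-1.2, -0.2, 0.7]
gripper_width: 64.2
```

```bash
python3 - <<'E'
from h import *
import pickle
s=arm.read_state();print(s["position"],s["gripper_width"])
d=cam("wrist",s);cv2.imwrite("pics/w1.png",d["img"][:,:,::-1]);d["s"]=s;pickle.dump(d,open("w1.pkl","wb"))
for r in models.cut_out("wrist","heel1"): print(round(r["conf"],2),r["extent"])
E
```

```text
[481.3861676   64.37272716 279.63327249] 64.20755708923839
0.95 [266.6, 210.0, 320.4, 285.7]
0.92 [386.2, 205.9, 456.8, 283.8]
0.87 [468.9, 296.0, 528.5, 355.1]
0.58 [143.1, 215.3, 219.9, 293.4]
0.55 [368.2, 329.0, 409.6, 385.4]
```

View pics/w1.png

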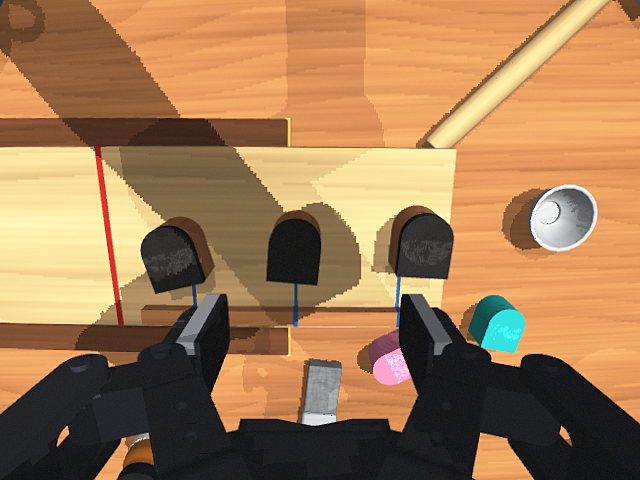

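```bash
python3 - <<'E'
from h import *
import pickle
d=pickle.load(open("w1.pkl","rb"))
crop(d,80,130,480,360,2,"pics/w1c.png")
E
```

```text
(no output)
```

View pics/w1c.png

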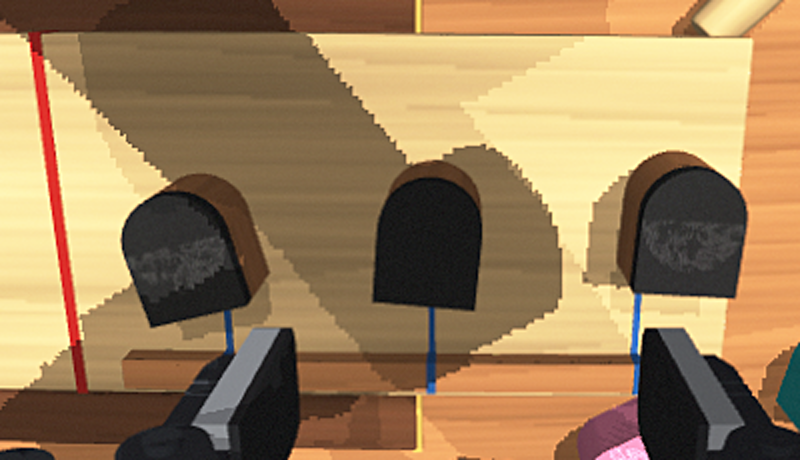

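```bash
cat > fit2.py <<'E'
from h import *
import pickle
from scipy.optimize import least_squares
d=pickle.load(open("w1.pkl","rb"))
t=lambda p:(np.array(p)/2+[80,130]-.5)
P=np.array([[-80,240,15],[-80,-50,15],[80,-50,15],[80,110,15],[80,200,15],[80,240,15]][:5])
uv=t([(753,38),(36,33),(82,392),(432,394),(636,394)])
f=lambda p:(proj(d,pose(*p,P)+[0,0,80])-uv).ravel()
r=least_squares(f,[504,-62,-.04]);print(r.x,r.fun.round(1));b=r.x
st=back(d,t([(418,33),(419,452)]),80);print("stand pts",st)
v=st[1]-st[0];print("stand yaw",np.arctan2(v[1],v[0]))
def tob(Q):
    c,s=np.cos(b[2]),np.sin(b[2]);return (Q[:,:2]-b[:2])@np.array([[c,-s],[s,c]])
print("stand in board",tob(st))
H=np.array([[25,-20,38],[25,20,38]])
for k,v in {1:[(152,327),(249,302)],2:[(373,302),(476,310)],3:[(637,291),(737,297)]}.items():
    L=tob(back(d,t(v),133));w=L[1]-L[0];a=np.arctan2(-w[0],w[1]);m=L.mean(0)
    print(k,L.round(1).tolist(),"len",np.hypot(*w).round(1),"yaw",a.round(3),"face",m.round(1),"org",(m-25*np.array([np.cos(a),np.sin(a)])).round(1))
E
python3 fit2.py
```

```text
[ 5.03953703e+02 -6.22662307e+01 -3.99058919e-02] [ 1.3 -1.1 -0.8  0.1  0.9 -0.2  0.7  0.6 -2.1  0.9]
stand pts [[428.98637432  44.7876756   80.        ]
 [626.87057437  35.01625933  80.        ]]
stand yaw -0.04933939081908314
stand in board [[-79.1785927  103.97783281]
 [118.93789852 102.10884566]]
1 [[30.8, 1.4], [19.9, 40.6]] len 40.6 yaw 0.271 face [25.4 21. ] org [ 1.3 14.3]
2 [[19.6, 88.7], [22.7, 128.4]] len 39.9 yaw -0.077 face [ 21.1 108.6] org [ -3.8 110.5]
3 [[14.5, 190.4], [16.9, 229.5]] len 39.2 yaw -0.061 face [ 15.7 209.9] org [ -9.2 211.4]
```

```bash
cat >> h.py <<'E'
B=[503.95,-62.27,-0.0399]
def bplan(x,y,yawb,z,s=None):
    p=pose(*B,[[x,y,z]])[0]; print("target",p.round(1)); return plan(p,np.pi/2+B[2]+yawb,s)
E
python3 - <<'E'
from h import *
bplan(8,16.2,.271,99)
E
```

```text
target [512.6 -46.4  99. ]
clk 2.35 pos [479.7  61.1 279.7] F [ 0.2 -0.7  0.6] wid 64.1
dxyz [ 0.1808 -0.1061  0.0369] w [-15.42   0.02   0.04]
```

>>> {"name": "arm_command", "arguments": {"rows": [{"dx": 0.02, "dy": -0.035, "dz": 0.012, "wx": -5, "wy": 0, "wz": 0, "gripper": -0.5}, {"dx": 0.05, "dy": -0.07, "dz": 0.025, "wx": -10, "wy": 0, "wz": 0, "gripper": -0.5}, {"dx": 0.085, "dy": -0.106, "dz": 0.037, "wx": -15.4, "wy": 0, "wz": 0, "gripper": -0.5}, {"dx": 0.1, "dy": -0.106, "dz": 0.037, "wx": -15.4, "wy": 0, "wz": 0, "gripper": -0.5}, {"dx": 0.115, "dy": -0.106, "dz": 0.037, "wx": -15.4, "wy": 0, "wz": 0, "gripper": -0.5}, {"dx": 0.145, "dy": -0.106, "dz": 0.037, "wx": -15.4, "wy": 0, "wz": 0, "gripper": -0.5}, {"dx": 0.17, "dy": -0.106, "dz": 0.037, "wx": -15.4, "wy": 0, "wz": 0, "gripper": -0.5}, {"dx": 0.18, "dy": -0.106, "dz": 0.037, "wx": -15.4, "wy": 0, "wz": 0, "gripper": -0.5}]}}

```text
clock: 3.15
position: [510.5, -47.9, 97.9]
ee_rot: [-0.081, 0.704, 0.08, 0.701]
contact_force: [0.5, -0.3, 0.5]
gripper_width: 64.0
```

```bash
python3 - <<'E'
from h import *
s=arm.read_state()
bplan(8,16.2,.271,99,s)
d=cam("wrist",s);cv2.imwrite("pics/w2.png",d["img"][:,:,::-1])
bplan(58-18,20,0,99)
E
```

```text
target [512.6 -46.4  99. ]
clk 3.15 pos [510.5 -47.9  97.9] F [ 0.5 -0.3  0.5] wid 64.0
dxyz [-0.0011  0.001   0.0024] w [-0.17 -0.23  0.02]
target [544.7 -43.9  99. ]
clk 3.2 pos [510.5 -47.7  97.5] F [-0.4 -0.2 -0.9] wid 64.4
dxyz [-0.0017 -0.0041  0.0342] w [15.38 -0.27  0.06]
```

View pics/w2.png

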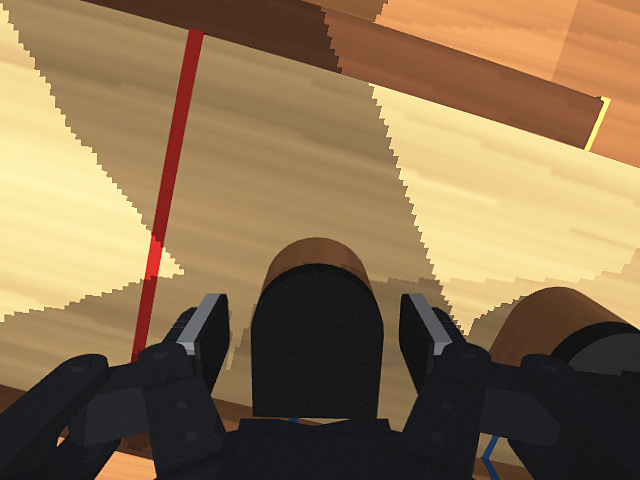

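>>> {"name": "arm_command", "arguments": {"rows": [{"dx": -0.003, "dy": 0.001, "dz": 0.002, "wx": 0, "wy": 0, "wz": 0, "gripper": -0.5}, {"dx": -0.003, "dy": 0.001, "dz": 0.002, "wx": 0, "wy": 0, "wz": 0, "gripper": -0.3}, {"dx": -0.003, "dy": 0.001, "dz": 0.002, "wx": 0, "wy": 0, "wz": 0, "gripper": -0.1}, {"dx": -0.003, "dy": 0.001, "dz": 0.002, "wx": 0, "wy": 0, "wz": 0, "gripper": 0.1}, {"dx": -0.003, "dy": 0.001, "dz": 0.002, "wx": 0, "wy": 0, "wz": 0, "gripper": 0.3}, {"dx": -0.003, "dy": 0.001, "dz": 0.002, "wx": 0, "wy": 0, "wz": 0, "gripper": 0.3}, {"dx": -0.003, "dy": 0.001, "dz": 0.002, "wx": 0, "wy": 0, "wz": 0, "gripper": 0.3}, {"dx": -0.003, "dy": 0.001, "dz": 0.002, "wx": 0, "wy": 0, "wz": 0, "gripper": 0.3}]}}

```text
clock: 4.0
position: [513.2, -46.1, 101.9]
ee_rot: [-0.081, 0.703, 0.08, 0.702]
contact_force: [-1.3, 0.6, 6.6]
gripper_width: 39.1
```

```bash
python3 - <<'E'
from h import *
s=arm.read_state()
d=cam("wrist",s);cv2.imwrite("pics/w3.png",d["img"][:,:,::-1])
bplan(58-18,20,0,99,s)
E
```

```text
target [544.7 -43.9  99. ]
clk 4.0 pos [513.2 -46.1 101.9] F [-1.3  0.6  6.6] wid 39.1
dxyz [ 0.0028 -0.005   0.0312] w [15.42 -0.12  0.07]
```

View pics/w3.png

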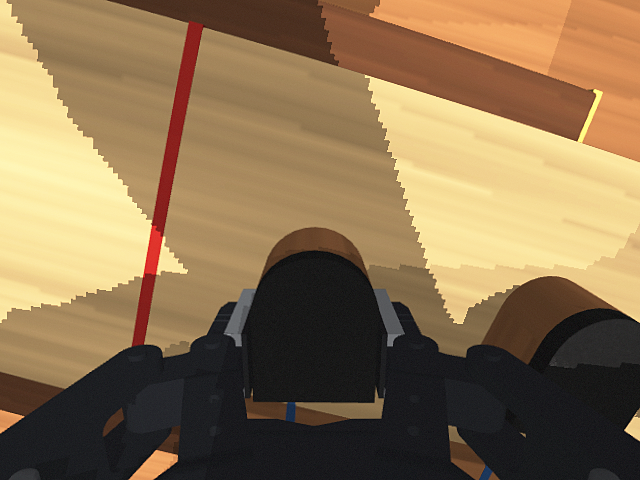

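>>> {"name": "arm_command", "arguments": {"rows": [{"dx": -0.001, "dy": -0.001, "dz": 0.004, "wx": 3, "wy": 0, "wz": 0, "gripper": 0.3}, {"dx": -0.001, "dy": -0.002, "dz": 0.009, "wx": 6, "wy": 0, "wz": 0, "gripper": 0.3}, {"dx": -0.001, "dy": -0.003, "dz": 0.014, "wx": 9, "wy": 0, "wz": 0, "gripper": 0.3}, {"dx": -0.001, "dy": -0.004, "dz": 0.019, "wx": 12, "wy": 0, "wz": 0, "gripper": 0.3}, {"dx": -0.001, "dy": -0.0045, "dz": 0.024, "wx": 15.4, "wy": 0, "wz": 0, "gripper": 0.3}, {"dx": -0.001, "dy": -0.0045, "dz": 0.0275, "wx": 15.4, "wy": 0, "wz": 0, "gripper": 0.3}, {"dx": -0.001, "dy": -0.0045, "dz": 0.0293, "wx": 15.4, "wy": 0, "wz": 0, "gripper": 0.3}, {"dx": -0.001, "dy": -0.0045, "dz": 0.0293, "wx": 15.4, "wy": 0, "wz": 0, "gripper": 0.3}]}}

```text
clock: 4.85
position: [542.8, -43.7, 102.7]
ee_rot: [0.013, 0.708, -0.014, 0.706]
contact_force: [0.1, 0.4, -1.0]
gripper_width: 39.5
```

```bash
python3 - <<'E'
from h import *
s=arm.read_state()
d=cam("wrist",s);cv2.imwrite("pics/w4.png",d["img"][:,:,::-1])
bplan(58-18,20,0,101,s)
d=cam("side");crop(d,250,180,370,330,4,"pics/s4.png")
E
```

```text
target [544.7 -43.9 101. ]
clk 4.85 pos [542.8 -43.7 102.7] F [ 0.1  0.4 -1. ] wid 39.5
dxyz [ 0.0017 -0.0001  0.002 ] w [ 0.08 -0.12  0.08]
```

View pics/w4.png

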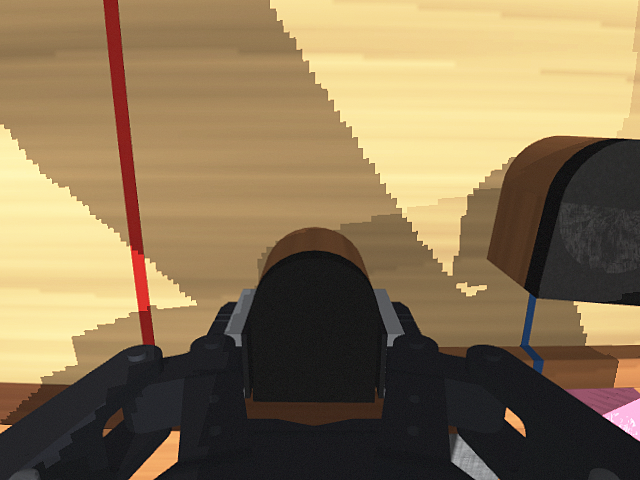

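View pics/s4.png

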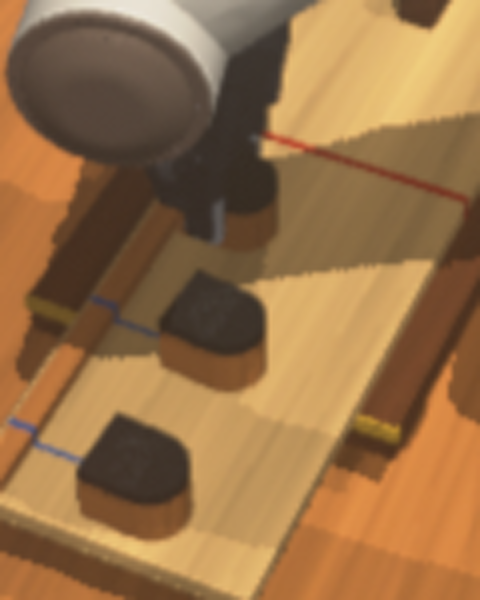

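>>> {"name": "arm_command", "arguments": {"rows": [{"dx": 0.0005, "dy": 0, "dz": 0.0005, "wx": 0, "wy": 0, "wz": 0, "gripper": 0.3}, {"dx": 0.001, "dy": 0, "dz": 0.001, "wx": 0, "wy": 0, "wz": 0, "gripper": 0.3}, {"dx": 0.001, "dy": 0, "dz": 0.0015, "wx": 0, "wy": 0, "wz": 0, "gripper": 0.3}, {"dx": 0.001, "dy": 0, "dz": 0.002, "wx": 0, "wy": 0, "wz": 0, "gripper": 0.3}, {"dx": 0.001, "dy": 0, "dz": 0.002, "wx": 0, "wy": 0, "wz": 0, "gripper": 0.3}, {"dx": 0.001, "dy": 0, "dz": 0.002, "wx": 0, "wy": 0, "wz": 0, "gripper": 0.3}, {"dx": 0.001, "dy": 0, "dz": 0.002, "wx": 0, "wy": 0, "wz": 0, "gripper": 0.3}, {"dx": 0.001, "dy": 0, "dz": 0.002, "wx": 0, "wy": 0, "wz": 0, "gripper": 0.3}]}}

```text
clock: 5.75
position: [544.4, -44.0, 101.9]
ee_rot: [0.013, 0.708, -0.014, 0.706]
contact_force: [-3.4, -0.1, 3.8]
gripper_width: 39.4
```

```bash
python3 - <<'E'
from h import *
s=arm.read_state()
d=cam("wrist",s);crop(d,200,200,440,440,2.4,"pics/w5.png")
bplan(58-18,20,0,101,s)
E
```

```text
target [544.7 -43.9 101. ]
clk 5.75 pos [544.4 -44.  101.9] F [-3.4 -0.1  3.8] wid 39.4
dxyz [0.0009 0.0001 0.0003] w [ 0.06 -0.14  0.09]
```

View pics/w5.png

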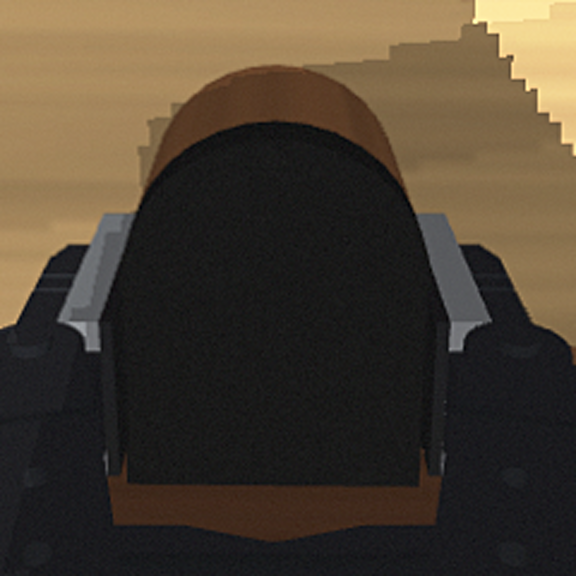

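>>> {"name": "arm_command", "arguments": {"rows": [{"dx": -0.001, "dy": 0, "dz": 0, "wx": 0, "wy": 0, "wz": 0, "gripper": -0.1}, {"dx": -0.001, "dy": 0, "dz": 0, "wx": 0, "wy": 0, "wz": 0, "gripper": -0.5}, {"dx": -0.001, "dy": 0, "dz": 0, "wx": 0, "wy": 0, "wz": 0, "gripper": -0.5}, {"dx": -0.001, "dy": 0, "dz": 0, "wx": 0, "wy": 0, "wz": 0, "gripper": -0.5}, {"dx": -0.02, "dy": 0, "dz": 0, "wx": 0, "wy": 0, "wz": 0, "gripper": -0.5}, {"dx": -0.05, "dy": 0, "dz": 0, "wx": 0, "wy": 0, "wz": 0, "gripper": -0.5}, {"dx": -0.09, "dy": 0.04, "dz": -0.02, "wx": 2, "wy": 0, "wz": 0, "gripper": -0.5}, {"dx": -0.11, "dy": 0.08, "dz": -0.035, "wx": 4.4, "wy": 0, "wz": 0, "gripper": -0.5}]}}

```text
clock: 6.6
position: [515.2, 31.8, 210.6]
ee_rot: [0.042, 0.706, -0.043, 0.706]
contact_force: [1.9, 0.2, 1.1]
gripper_width: 64.1
```

```bash
python3 - <<'E'
from h import *
import pickle
s=arm.read_state()
d=cam("wrist",s);cv2.imwrite("pics/w6.png",d["img"][:,:,::-1]);d["s"]=s;pickle.dump(d,open("w6.pkl","wb"))
bplan(3.2,109.9,-.077,101,s)
E
```

```text
target [511.5  47.4 101. ]
clk 6.6 pos [515.2  31.8 210.6] F [1.9 0.2 1.1] wid 64.1
dxyz [ 0.1095  0.0152 -0.0055] w [-0.2  -0.    0.07]
```

View pics/w6.png

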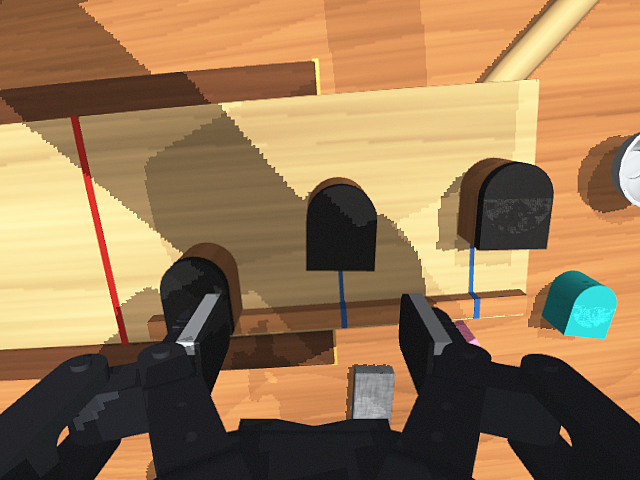

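```bash
python3 - <<'E'
from h import *
import pickle
d=pickle.load(open("w6.pkl","rb"))
print(proj(d,pose(*B,[[-80,240,15],[-80,-50,15],[80,-50,15],[58,240,15]])+[0,0,80]).round(1))
def tob(Q):
    c,s=np.cos(B[2]),np.sin(B[2]);return (Q[:,:2]-B[:2])@np.array([[c,-s],[s,c]])
print(tob(back(d,[(306,270),(376,271)],133)),tob(back(d,[(480,249),(548,249)],133)))
print(tob(back(d,[(538,80),(75,116),(122,342)],95)))
E
```

```text
[[540.5  76.4]
 [ 73.8 115.9]
 [125.6 343.1]
 [527.5 285.9]]
[[ 19.54282039  88.41142902]
 [ 23.43922494 129.05711725]] [[ 14.85387673 189.71165332]
 [ 18.13179347 229.9856692 ]]
[[-77.98293213 238.53948306]
 [-79.87199356 -49.26942248]
 [ 78.88269282 -52.51317831]]
```

>>> {"name": "arm_command", "arguments": {"rows": [{"dx": 0.01, "dy": 0.008, "dz": -0.003, "wx": 0.3, "wy": 0, "wz": 0, "gripper": -0.5}, {"dx": 0.02, "dy": 0.0155, "dz": -0.0055, "wx": 0.3, "wy": 0, "wz": 0, "gripper": -0.5}, {"dx": 0.04, "dy": 0.0155, "dz": -0.0055, "wx": 0.3, "wy": 0, "wz": 0, "gripper": -0.5}, {"dx": 0.07, "dy": 0.0155, "dz": -0.0055, "wx": 0.3, "wy": 0, "wz": 0, "gripper": -0.5}, {"dx": 0.1, "dy": 0.0155, "dz": -0.0055, "wx": 0.3, "wy": 0, "wz": 0, "gripper": -0.5}, {"dx": 0.109, "dy": 0.0155, "dz": -0.0055, "wx": 0.3, "wy": 0, "wz": 0, "gripper": -0.3}, {"dx": 0.109, "dy": 0.0155, "dz": -0.0055, "wx": 0.3, "wy": 0, "wz": 0, "gripper": -0.1}, {"dx": 0.109, "dy": 0.0155, "dz": -0.0055, "wx": 0.3, "wy": 0, "wz": 0, "gripper": 0}]}}

```text
clock: 7.45
position: [513.4, 53.2, 106.2]
ee_rot: [0.043, 0.703, -0.042, 0.709]
contact_force: [0.4, 0.0, -0.0]
gripper_width: 43.2
```

```bash
python3 - <<'E'
from h import *
s=arm.read_state()
d=cam("wrist",s);cv2.imwrite("pics/w7.png",d["img"][:,:,::-1])
bplan(3.4,110.2,-.085,102,s)
E
```

```text
target [511.7  47.7 102. ]
clk 7.45 pos [513.4  53.2 106.2] F [ 0.4  0.  -0. ] wid 43.2
dxyz [ 0.0042 -0.0057 -0.001 ] w [ 0.25  0.44 -0.16]
```

View pics/w7.png

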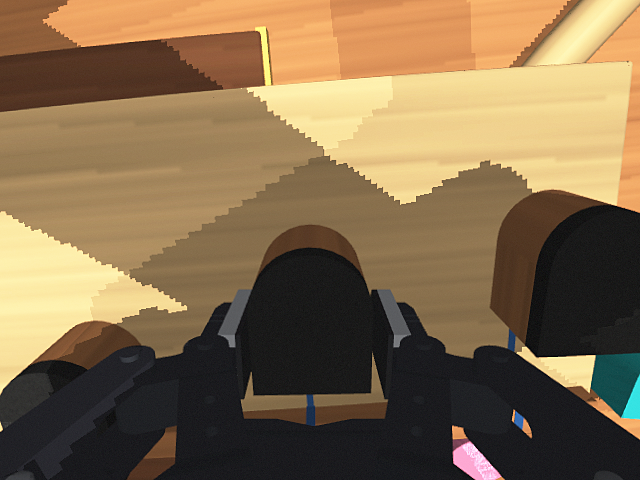

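>>> {"name": "arm_command", "arguments": {"rows": [{"dx": 0.002, "dy": 0, "dz": -0.001, "wx": 0, "wy": 0.4, "wz": 0, "gripper": 0}, {"dx": 0.004, "dy": 0, "dz": -0.001, "wx": 0, "wy": 0.4, "wz": 0, "gripper": 0}, {"dx": 0.004, "dy": 0, "dz": -0.001, "wx": 0, "wy": 0.4, "wz": 0, "gripper": 0.1}, {"dx": 0.004, "dy": 0, "dz": -0.001, "wx": 0, "wy": 0.4, "wz": 0, "gripper": 0.3}, {"dx": 0.004, "dy": 0, "dz": -0.001, "wx": 0, "wy": 0.4, "wz": 0, "gripper": 0.3}, {"dx": 0.004, "dy": 0, "dz": -0.001, "wx": 0, "wy": 0.4, "wz": 0, "gripper": 0.3}, {"dx": 0.004, "dy": 0, "dz": -0.001, "wx": 0, "wy": 0.4, "wz": 0, "gripper": 0.3}, {"dx": 0.004, "dy": 0, "dz": -0.001, "wx": 0, "wy": 0.4, "wz": 0, "gripper": 0.3}]}}

```text
clock: 8.3
position: [513.5, 53.7, 103.6]
ee_rot: [0.044, 0.704, -0.041, 0.707]
contact_force: [0.4, 0.5, 6.2]
gripper_width: 39.1
```

```bash
python3 - <<'E'
from h import *
s=arm.read_state()
d=cam("wrist",s);crop(d,200,200,440,440,2.4,"pics/w8.png")
bplan(38,110,0,103,s)
E
```

```text
target [546.3  46.1 103. ]
clk 8.3 pos [513.5  53.7 103.6] F [0.4 0.5 6.2] wid 39.1
dxyz [ 0.0007 -0.0036  0.0335] w [-4.59  0.21 -0.22]
```

View pics/w8.png

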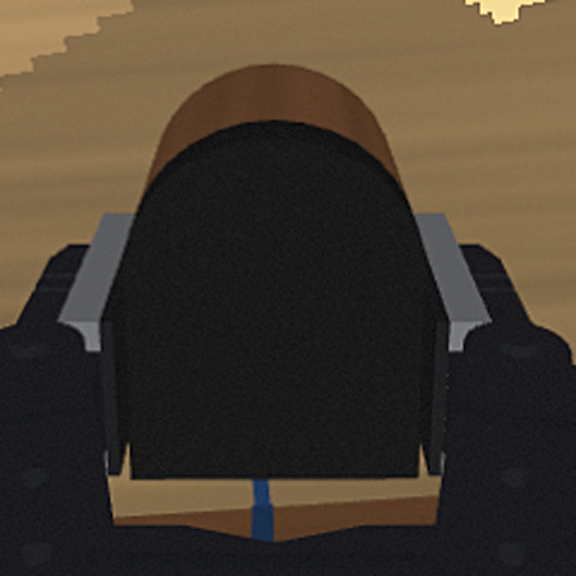

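>>> {"name": "arm_command", "arguments": {"rows": [{"dx": -0.001, "dy": -0.001, "dz": 0.006, "wx": -1, "wy": 0.2, "wz": -0.2, "gripper": 0.3}, {"dx": -0.001, "dy": -0.002, "dz": 0.012, "wx": -2, "wy": 0.2, "wz": -0.2, "gripper": 0.3}, {"dx": -0.001, "dy": -0.003, "dz": 0.018, "wx": -3, "wy": 0.2, "wz": -0.2, "gripper": 0.3}, {"dx": -0.001, "dy": -0.0036, "dz": 0.024, "wx": -4, "wy": 0.2, "wz": -0.2, "gripper": 0.3}, {"dx": -0.001, "dy": -0.0036, "dz": 0.03, "wx": -4.6, "wy": 0.2, "wz": -0.2, "gripper": 0.3}, {"dx": -0.001, "dy": -0.0036, "dz": 0.033, "wx": -4.6, "wy": 0.2, "wz": -0.2, "gripper": 0.3}, {"dx": -0.001, "dy": -0.0036, "dz": 0.035, "wx": -4.6, "wy": 0.2, "wz": -0.2, "gripper": 0.3}, {"dx": -0.001, "dy": -0.0036, "dz": 0.035, "wx": -4.6, "wy": 0.2, "wz": -0.2, "gripper": 0.3}]}}

```text
clock: 9.15
position: [547.9, 45.9, 104.5]
ee_rot: [0.014, 0.707, -0.014, 0.707]
contact_force: [-0.1, 1.0, 0.8]
gripper_width: 39.2
```

```bash
python3 - <<'E'
from h import *
s=arm.read_state()
bplan(41,110,0,103,s)
E
```

```text
target [549.3  46.  103. ]
clk 9.15 pos [547.9  45.9 104.5] F [-0.1  1.   0.8] wid 39.2
dxyz [0.0015 0.0002 0.0015] w [-0.01  0.   -0.02]
```

>>> {"name": "arm_command", "arguments": {"rows": [{"dx": 0.0005, "dy": 0, "dz": 0.0005, "wx": 0, "wy": 0, "wz": 0, "gripper": 0.3}, {"dx": 0.0005, "dy": 0, "dz": 0.001, "wx": 0, "wy": 0, "wz": 0, "gripper": 0.3}, {"dx": 0.0005, "dy": 0, "dz": 0.0015, "wx": 0, "wy": 0, "wz": 0, "gripper": 0.3}, {"dx": 0.0005, "dy": 0, "dz": 0.002, "wx": 0, "wy": 0, "wz": 0, "gripper": 0.3}, {"dx": 0.0005, "dy": 0, "dz": 0.002, "wx": 0, "wy": 0, "wz": 0, "gripper": 0.3}, {"dx": 0.0005, "dy": 0, "dz": 0.002, "wx": 0, "wy": 0, "wz": 0, "gripper": 0.3}, {"dx": 0.0005, "dy": 0, "dz": 0.002, "wx": 0, "wy": 0, "wz": 0, "gripper": 0.3}, {"dx": 0.0005, "dy": 0, "dz": 0.002, "wx": 0, "wy": 0, "wz": 0, "gripper": 0.3}]}}

```text
clock: 9.95
position: [549.3, 45.5, 103.8]
ee_rot: [0.014, 0.707, -0.014, 0.707]
contact_force: [-3.8, -0.7, 0.2]
gripper_width: 39.1
```

```bash
python3 - <<'E'
from h import *
s=arm.read_state()
bplan(41,110,0,103,s)
E
```

```text
target [549.3  46.  103. ]
clk 9.95 pos [549.3  45.5 103.8] F [-3.8 -0.7  0.2] wid 39.1
dxyz [ 0.0008  0.0005 -0.    ] w [-0.03 -0.07  0.01]
```

>>> {"name": "arm_command", "arguments": {"rows": [{"dx": 0, "dy": 0, "dz": 0, "wx": 0, "wy": 0, "wz": 0, "gripper": -0.1}, {"dx": 0, "dy": 0, "dz": 0, "wx": 0, "wy": 0, "wz": 0, "gripper": -0.5}, {"dx": 0, "dy": 0, "dz": 0, "wx": 0, "wy": 0, "wz": 0, "gripper": -0.5}, {"dx": -0.02, "dy": 0, "dz": 0, "wx": 0, "wy": 0, "wz": 0, "gripper": -0.5}, {"dx": -0.05, "dy": 0.01, "dz": -0.005, "wx": 1, "wy": 0, "wz": 0, "gripper": -0.5}, {"dx": -0.085, "dy": 0.05, "dz": -0.02, "wx": 4, "wy": 0, "wz": 0, "gripper": -0.5}, {"dx": -0.09, "dy": 0.08, "dz": -0.035, "wx": 4, "wy": 0, "wz": 0, "gripper": -0.5}, {"dx": -0.09, "dy": 0.08, "dz": -0.035, "wx": 4, "wy": 0, "wz": 0, "gripper": -0.5}]}}

```text
clock: 10.75
position: [518.4, 130.5, 196.6]
ee_rot: [0.039, 0.704, -0.036, 0.708]
contact_force: [-0.5, 0.1, -0.1]
gripper_width: 64.1
```

```bash
python3 - <<'E'
from h import *
import pickle
get_image("top"); get_image("top")
s=arm.read_state()
d=cam("wrist",s);cv2.imwrite("pics/w9.png",d["img"][:,:,::-1]);d["s"]=s;pickle.dump(d,open("w9.pkl","wb"))
crop(d,0,60,640,360,1.25,"pics/w9.png")
bplan(-1.9,211,-.07,102,s)
E
```

```text
target [510.5 148.6 102. ]
clk 10.85 pos [517.9 127.7 194.4] F [ 0.   0.7 -0.4] wid 64.0
dxyz [ 0.0924  0.0199 -0.0097] w [ 0.09  0.02 -0.05]
```

View pics/w9.png

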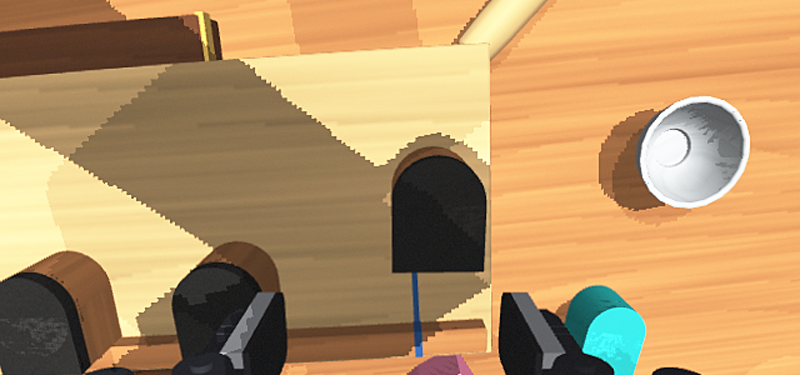

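```bash
python3 - <<'E'
from h import *
import pickle
d=pickle.load(open("w9.pkl","rb"))
def tob(Q):
    c,s=np.cos(B[2]),np.sin(B[2]);return (Q[:,:2]-B[:2])@np.array([[c,-s],[s,c]])
print(tob(back(d,[(313.1,276.3),(387.8,276.3)],133)))
print(tob(back(d,[(488/1.25,60+44/1.25),(492/1.25,60+351/1.25)],95)))
E
```

```text
[[ 16.38941377 189.00177578]
 [ 19.19648852 229.46884386]]
[[-76.11803174 239.65750962]
 [ 81.59304667 239.23914968]]
```

>>> {"name": "arm_command", "arguments": {"rows": [{"dx": 0.01, "dy": 0.01, "dz": -0.004, "wx": 0, "wy": 0, "wz": 0, "gripper": -0.5}, {"dx": 0.02, "dy": 0.0194, "dz": -0.008, "wx": 0, "wy": 0, "wz": 0, "gripper": -0.5}, {"dx": 0.04, "dy": 0.0194, "dz": -0.008, "wx": 0, "wy": 0, "wz": 0, "gripper": -0.5}, {"dx": 0.07, "dy": 0.0194, "dz": -0.008, "wx": 0, "wy": 0, "wz": 0, "gripper": -0.5}, {"dx": 0.085, "dy": 0.0194, "dz": -0.008, "wx": 0, "wy": 0, "wz": 0, "gripper": -0.5}, {"dx": 0.091, "dy": 0.0194, "dz": -0.008, "wx": 0, "wy": 0, "wz": 0, "gripper": -0.5}, {"dx": 0.091, "dy": 0.0194, "dz": -0.008, "wx": 0, "wy": 0, "wz": 0, "gripper": -0.5}, {"dx": 0.091, "dy": 0.0194, "dz": -0.008, "wx": 0, "wy": 0, "wz": 0, "gripper": -0.4}]}}

```text
clock: 11.7
position: [512.3, 147.3, 103.0]
ee_rot: [0.039, 0.706, -0.039, 0.706]
contact_force: [-0.7, -0.2, -0.1]
gripper_width: 59.6
```

```bash
python3 - <<'E'
from h import *
s=arm.read_state()
d=cam("wrist",s);cv2.imwrite("pics/w10.png",d["img"][:,:,::-1])
bplan(-.2,210.5,-.069,103,s)
E
```

```text
target [512.1 148.1 103. ]
clk 11.7 pos [512.3 147.3 103. ] F [-0.7 -0.2 -0.1] wid 59.6
dxyz [ 0.      0.0007 -0.0003] w [-0.03 -0.01 -0.  ]
```

View pics/w10.png

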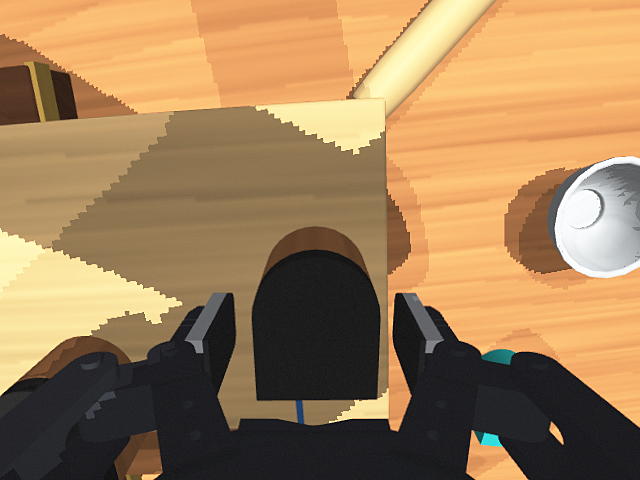

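>>> {"name": "arm_command", "arguments": {"rows": [{"dx": 0, "dy": 0.0007, "dz": 0, "wx": 0, "wy": 0, "wz": 0, "gripper": -0.2}, {"dx": 0, "dy": 0.0007, "dz": 0, "wx": 0, "wy": 0, "wz": 0, "gripper": 0}, {"dx": 0, "dy": 0.0007, "dz": 0, "wx": 0, "wy": 0, "wz": 0, "gripper": 0.04}, {"dx": -0.0005, "dy": 0.0007, "dz": 0, "wx": 0, "wy": 0, "wz": 0, "gripper": 0.07}, {"dx": -0.001, "dy": 0.0007, "dz": 0, "wx": 0, "wy": 0, "wz": 0, "gripper": 0.1}, {"dx": -0.0015, "dy": 0.0007, "dz": 0, "wx": 0, "wy": 0, "wz": 0, "gripper": 0.15}, {"dx": -0.002, "dy": 0.0007, "dz": 0, "wx": 0, "wy": 0, "wz": 0, "gripper": 0.3}, {"dx": -0.002, "dy": 0.0007, "dz": 0, "wx": 0, "wy": 0, "wz": 0, "gripper": 0.3}]}}

```text
clock: 12.55
position: [512.6, 148.1, 105.4]
ee_rot: [0.039, 0.706, -0.038, 0.706]
contact_force: [0.3, -1.1, -0.2]
gripper_width: 39.3
```

```bash
python3 - <<'E'
from h import *
s=arm.read_state()
d=cam("wrist",s);cv2.imwrite("pics/w11.png",d["img"][:,:,::-1])
bplan(39,200,0,103,s)
crop(d,160,180,480,420,2.4,"pics/w11.png")
E
```

```text
target [550.9 136.  103. ]
clk 12.55 pos [512.6 148.1 105.4] F [ 0.3 -1.1 -0.2] wid 39.3
dxyz [ 0.0025 -0.0079  0.0394] w [-3.99  0.03 -0.04]
```

View pics/w11.png

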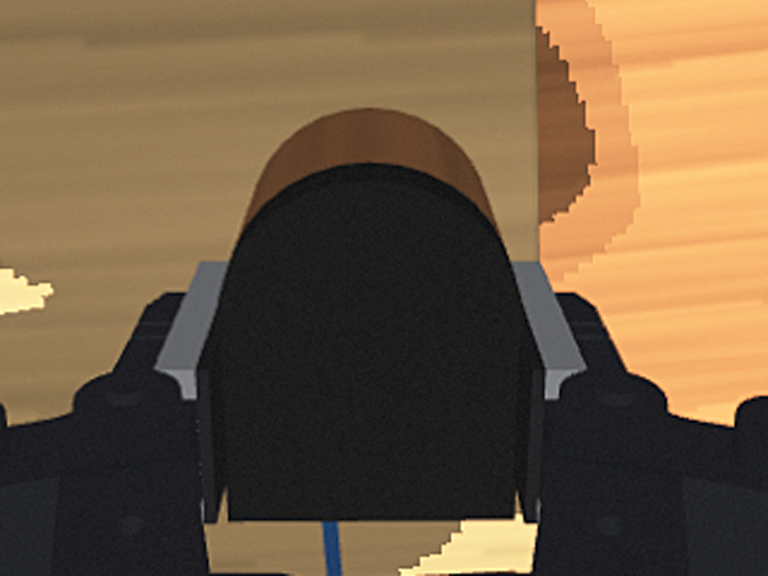

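>>> {"name": "arm_command", "arguments": {"rows": [{"dx": 0, "dy": -0.002, "dz": 0.007, "wx": -1, "wy": 0, "wz": 0, "gripper": 0.3}, {"dx": 0, "dy": -0.004, "dz": 0.014, "wx": -2, "wy": 0, "wz": 0, "gripper": 0.3}, {"dx": 0, "dy": -0.006, "dz": 0.021, "wx": -3, "wy": 0, "wz": 0, "gripper": 0.3}, {"dx": 0, "dy": -0.008, "dz": 0.028, "wx": -4, "wy": 0, "wz": 0, "gripper": 0.3}, {"dx": 0, "dy": -0.008, "dz": 0.034, "wx": -4, "wy": 0, "wz": 0, "gripper": 0.3}, {"dx": 0, "dy": -0.008, "dz": 0.038, "wx": -4, "wy": 0, "wz": 0, "gripper": 0.3}, {"dx": 0, "dy": -0.008, "dz": 0.04, "wx": -4, "wy": 0, "wz": 0, "gripper": 0.3}, {"dx": 0, "dy": -0.008, "dz": 0.04, "wx": -4, "wy": 0, "wz": 0, "gripper": 0.3}]}}

```text
clock: 13.4
position: [551.6, 135.8, 105.3]
ee_rot: [0.014, 0.707, -0.014, 0.707]
contact_force: [0.7, -0.0, -0.6]
gripper_width: 38.9
```

```bash
python3 - <<'E'
from h import *
s=arm.read_state()
bplan(42,200,0,103,s)
E
```

```text
target [553.9 135.9 103. ]
clk 13.4 pos [551.6 135.8 105.3] F [ 0.7 -0.  -0.6] wid 38.9
dxyz [0.0023 0.0002 0.0023] w [ 0.    0.02 -0.03]
```

>>> {"name": "arm_command", "arguments": {"rows": [{"dx": 0.0005, "dy": 0, "dz": 0.0005, "wx": 0, "wy": 0, "wz": 0, "gripper": 0.3}, {"dx": 0.0005, "dy": 0, "dz": 0.001, "wx": 0, "wy": 0, "wz": 0, "gripper": 0.3}, {"dx": 0.0005, "dy": 0, "dz": 0.0015, "wx": 0, "wy": 0, "wz": 0, "gripper": 0.3}, {"dx": 0.0005, "dy": 0, "dz": 0.002, "wx": 0, "wy": 0, "wz": 0, "gripper": 0.3}, {"dx": 0.0005, "dy": 0, "dz": 0.0025, "wx": 0, "wy": 0, "wz": 0, "gripper": 0.3}, {"dx": 0.0005, "dy": 0, "dz": 0.0025, "wx": 0, "wy": 0, "wz": 0, "gripper": 0.3}, {"dx": 0.0005, "dy": 0, "dz": 0.0025, "wx": 0, "wy": 0, "wz": 0, "gripper": 0.3}, {"dx": 0.0005, "dy": 0, "dz": 0.0025, "wx": 0, "wy": 0, "wz": 0, "gripper": 0.3}]}}

```text
clock: 14.2
position: [554.1, 135.7, 104.8]
ee_rot: [0.014, 0.707, -0.014, 0.707]
contact_force: [-0.9, -0.2, -1.5]
gripper_width: 39.2
```

```bash
python3 - <<'E'
from h import *
s=arm.read_state()
bplan(42,200,0,103,s)
E
```

```text
target [553.9 135.9 103. ]
clk 14.2 pos [554.1 135.7 104.8] F [-0.9 -0.2 -1.5] wid 39.2
dxyz [ 0.0018  0.0002 -0.0002] w [ 0.    0.02 -0.03]
```

>>> {"name": "arm_command", "arguments": {"rows": [{"dx": 0.0005, "dy": 0, "dz": 0.0003, "wx": 0, "wy": 0, "wz": 0, "gripper": 0.3}, {"dx": 0.001, "dy": 0, "dz": 0.0006, "wx": 0, "wy": 0, "wz": 0, "gripper": 0.3}, {"dx": 0.001, "dy": 0, "dz": 0.0009, "wx": 0, "wy": 0, "wz": 0, "gripper": 0.3}, {"dx": 0.001, "dy": 0, "dz": 0.0012, "wx": 0, "wy": 0, "wz": 0, "gripper": 0.3}, {"dx": 0.001, "dy": 0, "dz": 0.0015, "wx": 0, "wy": 0, "wz": 0, "gripper": 0.3}, {"dx": 0.001, "dy": 0, "dz": 0.0015, "wx": 0, "wy": 0, "wz": 0, "gripper": 0.3}, {"dx": 0.001, "dy": 0, "dz": 0.0015, "wx": 0, "wy": 0, "wz": 0, "gripper": 0.3}, {"dx": 0.001, "dy": 0, "dz": 0.0015, "wx": 0, "wy": 0, "wz": 0, "gripper": 0.3}]}}

```text
clock: 15.0
position: [555.3, 135.3, 104.2]
ee_rot: [0.014, 0.707, -0.014, 0.707]
contact_force: [-4.3, 0.1, 4.9]
gripper_width: 39.4
```

```bash
python3 - <<'E'
from h import *
s=arm.read_state()
bplan(42,200,0,103,s)
d=cam("wrist",s);crop(d,160,180,480,420,2.4,"pics/w12.png")
print(arm.read_state()["contact_force"])
E
```

```text
target [553.9 135.9 103. ]
clk 15.0 pos [555.3 135.3 104.2] F [-4.3  0.1  4.9] wid 39.4
dxyz [ 0.0012  0.0005 -0.0014] w [-0.02 -0.01 -0.01]
[-4.64709405 -1.55117472  4.24130134]
```

View pics/w12.png

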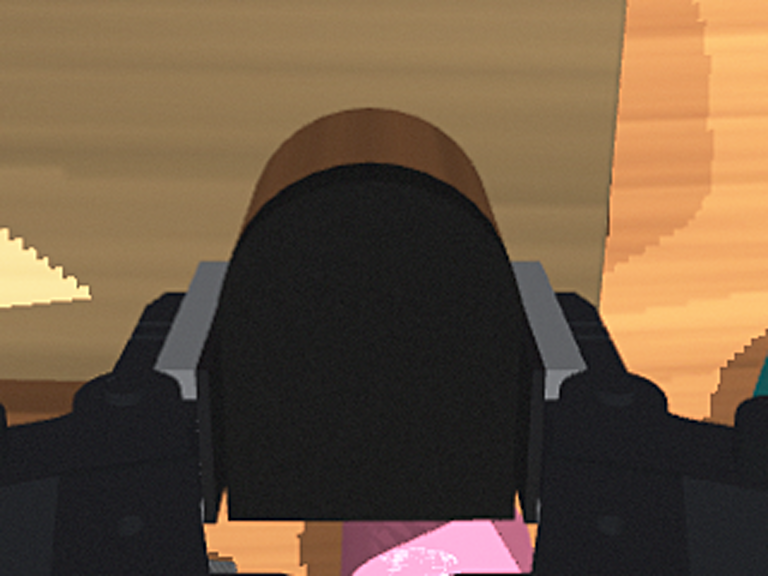

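>>> {"name": "arm_command", "arguments": {"rows": [{"dx": -0.001, "dy": 0, "dz": 0.0003, "wx": 0, "wy": 0, "wz": 0, "gripper": 0.3}, {"dx": -0.001, "dy": 0, "dz": 0.0003, "wx": 0, "wy": 0, "wz": 0, "gripper": -0.1}, {"dx": -0.001, "dy": 0, "dz": 0.0003, "wx": 0, "wy": 0, "wz": 0, "gripper": -0.4}, {"dx": -0.001, "dy": 0, "dz": 0.0003, "wx": 0, "wy": 0, "wz": 0, "gripper": -0.4}, {"dx": -0.03, "dy": 0, "dz": 0, "wx": 0, "wy": 0, "wz": 0, "gripper": -0.4}, {"dx": -0.075, "dy": -0.01, "dz": -0.01, "wx": 0, "wy": 0, "wz": 0, "gripper": -0.4}, {"dx": -0.12, "dy": -0.05, "dz": -0.03, "wx": 0, "wy": 0, "wz": 0, "gripper": -0.4}, {"dx": -0.165, "dy": -0.085, "dz": -0.05, "wx": 0, "wy": 0, "wz": 0, "gripper": -0.4}]}}

```text
clock: 15.85
position: [509.9, 65.6, 252.9]
ee_rot: [0.014, 0.707, -0.014, 0.707]
contact_force: [0.6, -0.0, 0.8]
gripper_width: 59.5
```

```bash
python3 - <<'E'
from h import *
import pickle
get_image("top");get_image("top");get_image("top")
s=arm.read_state()
d=cam("wrist",s);d["s"]=s;pickle.dump(d,open("w13.pkl","wb"))
print(s["position"],s["clock"],s["joint_vel"].round(3))
crop(d,80,90,480,370,2,"pics/w13.png")
E
```

```text
[511.02603718  65.35071673 255.09082609] 16.0 [ 0.022  0.066 -0.042 -0.026  0.018 -0.005]
```

View pics/w13.png

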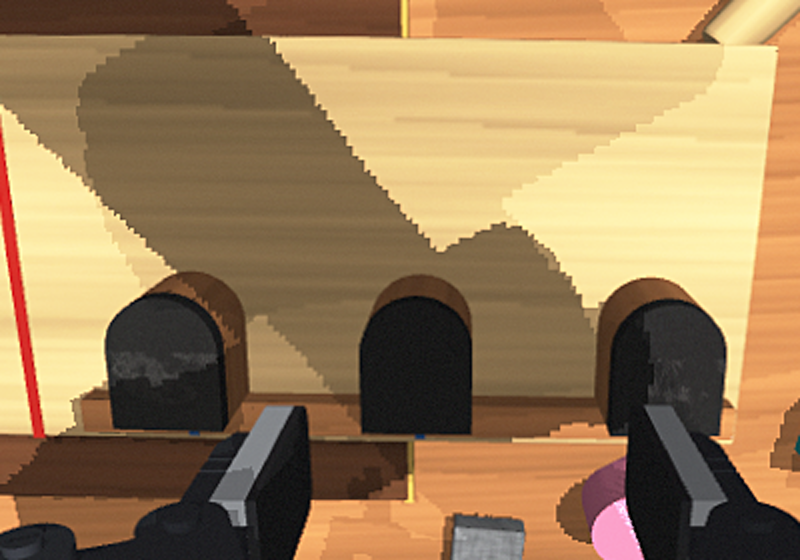

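```bash
cat > fit3.py <<'E'
from h import *
import pickle
from scipy.optimize import least_squares
d=pickle.load(open("w13.pkl","rb"))
t=lambda p:(np.array(p,float)/2+[80,90]-.5)
P=np.array([[-80,240,15],[80,240,15],[80,-50,15]]);uv=t([(777,47),(733,441),(38,437)])
f=lambda p:(proj(d,pose(*p,P)+[0,0,80])-uv).ravel()
r=least_squares(f,[504,-62,-.04]);print(r.x,r.fun.round(1));b=r.x
def tob(Q):
    c,s=np.cos(b[2]),np.sin(b[2]);return (Q[:,:2]-b[:2])@np.array([[c,-s],[s,c]])
for v in [[(113,429),(226,431)],[(361,432),(471,433)],[(609,435),(719,436)]]:
    L=tob(back(d,t(v),133));w=L[1]-L[0];print(L.round(1).tolist(),"yaw",np.arctan2(-w[0],w[1]).round(3))
st=back(d,t([(404,37),(410,500)]),80);print("stand",tob(st),np.arctan2(*(st[1]-st[0])[1::-1]))
E
python3 fit3.py
```

```text
[ 5.04690657e+02 -6.32161992e+01 -5.36532555e-02] [ 0.2 -1.6 -0.2  2.   0.   0.1]
[[57.2, 0.5], [57.3, 41.9]] yaw -0.002
[[57.0, 90.7], [57.0, 130.3]] yaw 0.002
[[57.3, 180.2], [57.4, 220.4]] yaw -0.004
stand [[-80.5093539  103.60894252]
 [115.61133048 104.35958115]] -0.04982584201106481
```

```bash
python3 - <<'E'
from h import *
import pickle
s=arm.read_state()
d=cam("wrist",s)
plan([495,-268,190],np.pi-.047,s); print(s["joints"].round(2))
E
```

```text
clk 16.05 pos [510.5  65.8 252.9] F [-0.3  0.4 -0.9] wid 60.0
dxyz [ 0.0622 -0.3343 -0.0018] w [-8.967e+01  2.200e-01  3.000e-02]
[ 0.44  0.18 -0.23 -0.   -1.16 -2.06]
```

>>> {"name": "arm_command", "arguments": {"rows": [{"dx": 0, "dy": -0.042, "dz": 0, "wx": -8, "wy": 0, "wz": 0, "gripper": -0.4}, {"dx": 0, "dy": -0.084, "dz": 0, "wx": -16, "wy": 0, "wz": 0, "gripper": -0.4}, {"dx": 0.01, "dy": -0.126, "dz": 0, "wx": -24, "wy": 0, "wz": 0, "gripper": -0.4}, {"dx": 0.02, "dy": -0.168, "dz": -0.001, "wx": -32, "wy": 0, "wz": 0, "gripper": -0.4}, {"dx": 0.03, "dy": -0.21, "dz": -0.001, "wx": -40, "wy": 0, "wz": 0, "gripper": -0.4}, {"dx": 0.04, "dy": -0.252, "dz": -0.001, "wx": -48, "wy": 0, "wz": 0, "gripper": -0.4}, {"dx": 0.04, "dy": -0.294, "dz": -0.002, "wx": -56, "wy": 0, "wz": 0, "gripper": -0.4}, {"dx": 0.04, "dy": -0.334, "dz": -0.002, "wx": -64, "wy": 0, "wz": 0, "gripper": -0.4}]}}

```text
clock: 16.9
position: [494.2, -266.4, 208.5]
ee_rot: [-0.36, 0.609, 0.363, 0.606]
contact_force: [1.7, -0.1, -0.6]
gripper_width: 60.2
```

```bash
python3 - <<'E'
from h import *
plan([495,-268,190],np.pi-.047)
E
```

```text
clk 16.9 pos [ 494.2 -266.4  208.5] F [ 1.7 -0.1 -0.6] wid 60.2
dxyz [ 0.0184 -0.0015 -0.001 ] w [-25.74   0.04  -0.29]
```

>>> {"name": "arm_command", "arguments": {"rows": [{"dx": 0.005, "dy": -0.001, "dz": -0.001, "wx": -8, "wy": 0, "wz": 0, "gripper": -0.4}, {"dx": 0.01, "dy": -0.001, "dz": -0.001, "wx": -16, "wy": 0, "wz": 0, "gripper": -0.4}, {"dx": 0.01, "dy": -0.001, "dz": -0.001, "wx": -24, "wy": 0, "wz": 0, "gripper": -0.4}, {"dx": 0.01, "dy": -0.001, "dz": -0.001, "wx": -25.7, "wy": 0, "wz": 0, "gripper": -0.4}, {"dx": 0.01, "dy": -0.001, "dz": -0.001, "wx": -25.7, "wy": 0, "wz": 0, "gripper": -0.4}, {"dx": 0.01, "dy": -0.001, "dz": -0.001, "wx": -25.7, "wy": 0, "wz": 0, "gripper": -0.4}, {"dx": 0.01, "dy": -0.001, "dz": -0.001, "wx": -25.7, "wy": 0, "wz": 0, "gripper": -0.4}, {"dx": 0.01, "dy": -0.001, "dz": -0.001, "wx": -25.7, "wy": 0, "wz": 0, "gripper": -0.4}]}}

```text
clock: 17.7
position: [494.7, -267.6, 198.6]
ee_rot: [-0.486, 0.513, 0.489, 0.511]
contact_force: [-0.1, -0.2, -0.0]
gripper_width: 60.0
```

```bash
python3 - <<'E'
from h import *
import pickle
s=arm.read_state()
d=cam("wrist",s);d["s"]=s;pickle.dump(d,open("w14.pkl","wb"))
cv2.imwrite("pics/w14.png",d["img"][:,:,::-1])
plan([495,-268,105],np.pi-.047,s)
t=cam("top");crop(t,205,190,425,300,3.6,"pics/top14.png")
t=cam("side");crop(t,235,145,415,340,3,"pics/side14.png")
E
```

```text
clk 17.7 pos [ 494.7 -267.6  198.6] F [-0.1 -0.2 -0. ] wid 60.0
dxyz [ 0.0935 -0.0007 -0.0005] w [-0.07  0.1  -0.26]
```

View pics/w14.png

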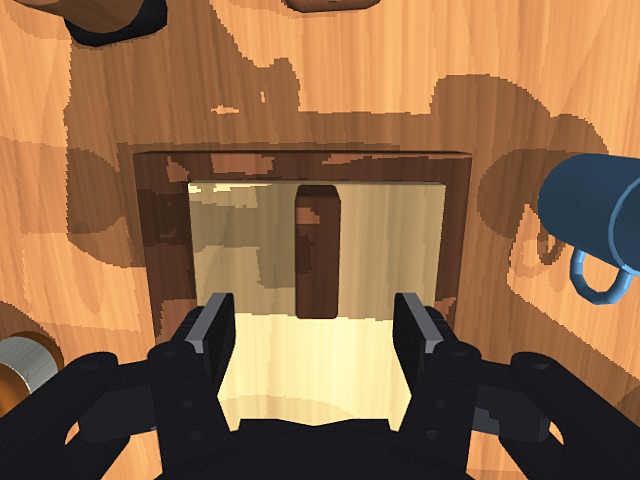

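View pics/top14.png

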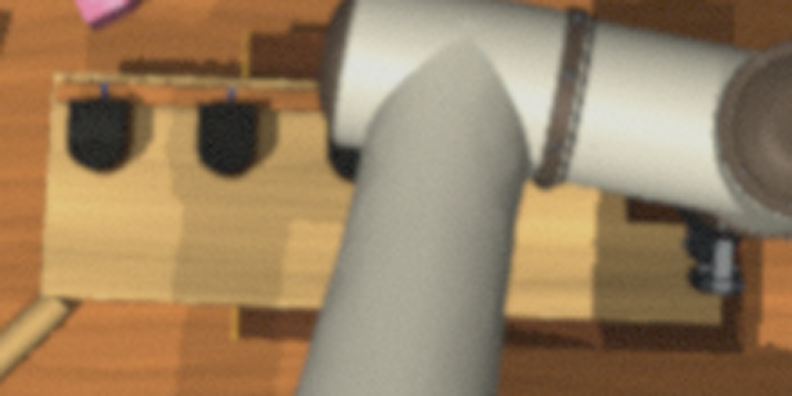

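View pics/side14.png

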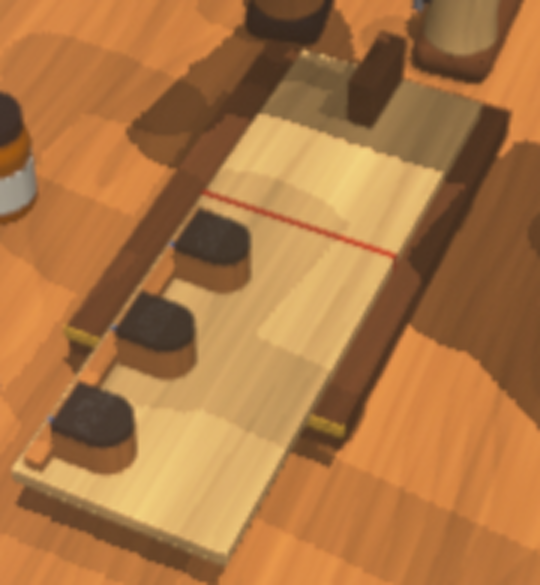

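```bash
cat > fit4.py <<'E'
from h import *
import pickle
from scipy.optimize import least_squares
w=pickle.load(open("w14.pkl","rb"))
d=cam("top");e=cam("side")
t=lambda p:(np.array(p)/3.6+[205,190]-.5); s=lambda p:(np.array(p)/3+[235,145]-.5)
O=[[(80,240,15),(-80,240,15),(-80,-240,15)],[(80,240,15),(80,-240,15),(-80,-240,15),(-80,240,15),(80,-50,15),(-80,-50,15)],[(80,-240,15),(-80,-240,15),(12,-170,60),(-12,-170,60)]]
U=[t([(54,74),(42,297),(722,324)]),s([(13,473),(304,52),(481,102),(225,560),(203,191),(395,257)]),np.array([(189,183),(445,184),(296,317),(338,318)])]
def f(p,W):
    return np.concatenate([((proj(c,pose(*p,o)+[0,0,80])-u)*k).ravel() for c,o,u,k in zip((d,e,w),O,U,W)])
for W in [(1,0,0),(0,1,0),(1,1,1)]:
    r=least_squares(f,[504,-62,-.04],args=(W,));print(W,r.x.round(4),np.abs(r.fun).max().round(2))
print("bar",pose(*r.x,[0,-205,60]),"bar from wrist",back(w,[(296,317),(338,318)],140),back(w,[(189,183),(445,184)],95))
# earlier stand
E
python3 fit4.py
```

```text
(1, 0, 0) [ 5.038337e+02 -6.196720e+01 -5.600000e-02] 0.32
(0, 1, 0) [ 5.046221e+02 -6.125810e+01 -5.260000e-02] 1.13
(1, 1, 1) [ 5.038125e+02 -6.331280e+01 -5.580000e-02] 2.69
bar [[ 492.38859198 -267.99429685   60.        ]] bar from wrist [[ 505.74687159 -235.33891205  140.        ]
 [ 482.61048912 -233.56815648  140.        ]] [[ 569.14576172 -306.17925084   95.        ]
 [ 411.67465175 -297.96332279   95.        ]]
```

>>> {"name": "arm_command", "arguments": {"rows": [{"dx": 0.02, "dy": 0.002, "dz": -0.0005, "wx": 0.4, "wy": 0.1, "wz": -0.26, "gripper": -0.4}, {"dx": 0.05, "dy": 0.002, "dz": -0.0005, "wx": 0.4, "wy": 0.1, "wz": -0.26, "gripper": -0.4}, {"dx": 0.08, "dy": 0.002, "dz": -0.0005, "wx": 0.4, "wy": 0.1, "wz": -0.26, "gripper": -0.4}, {"dx": 0.091, "dy": 0.002, "dz": -0.0005, "wx": 0.4, "wy": 0.1, "wz": -0.26, "gripper": -0.4}, {"dx": 0.092, "dy": 0.002, "dz": -0.0005, "wx": 0.4, "wy": 0.1, "wz": -0.26, "gripper": -0.2}, {"dx": 0.092, "dy": 0.002, "dz": -0.0005, "wx": 0.4, "wy": 0.1, "wz": -0.26, "gripper": 0}, {"dx": 0.092, "dy": 0.002, "dz": -0.0005, "wx": 0.4, "wy": 0.1, "wz": -0.26, "gripper": 0.15}, {"dx": 0.092, "dy": 0.002, "dz": -0.0005, "wx": 0.4, "wy": 0.1, "wz": -0.26, "gripper": 0.25}]}}

```text
clock: 18.75
position: [493.1, -268.2, 108.1]
ee_rot: [-0.487, 0.513, 0.485, 0.514]
contact_force: [-0.6, 1.2, -0.1]
gripper_width: 32.0
```

```bash
python3 - <<'E'
from h import *
s=arm.read_state()
d=cam("wrist",s)
cv2.imwrite("pics/w15.png",d["img"][:,:,::-1])
plan([492.4,-268,106],np.pi-.055,s)
E
```

```text
clk 18.75 pos [ 493.1 -268.2  108.1] F [-0.6  1.2 -0.1] wid 32.0
dxyz [0.0021 0.0007 0.0002] w [ 0.01 -0.03  0.17]
```

View pics/w15.png

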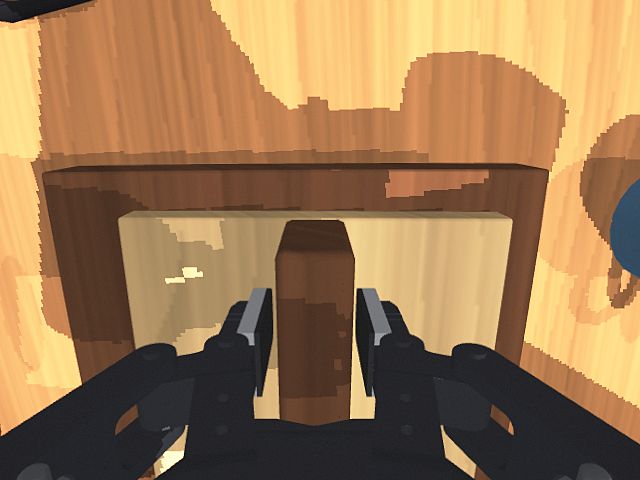

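Centred on the bar; close.

>>> {"name": "arm_command", "arguments": {"rows": [{"dx": 0.002, "dy": 0.0005, "dz": 0, "wx": 0, "wy": 0, "wz": 0.17, "gripper": 0.3}, {"dx": 0.002, "dy": 0.0005, "dz": 0, "wx": 0, "wy": 0, "wz": 0.17, "gripper": 0.35}, {"dx": 0.002, "dy": 0.0005, "dz": 0, "wx": 0, "wy": 0, "wz": 0.17, "gripper": 0.4}, {"dx": 0.002, "dy": 0.0005, "dz": 0, "wx": 0, "wy": 0, "wz": 0.17, "gripper": 0.5}, {"dx": 0.002, "dy": 0.0005, "dz": 0, "wx": 0, "wy": 0, "wz": 0.17, "gripper": 0.7}, {"dx": 0.002, "dy": 0.0005, "dz": 0, "wx": 0, "wy": 0, "wz": 0.17, "gripper": 1}, {"dx": 0.002, "dy": 0.0005, "dz": 0, "wx": 0, "wy": 0, "wz": 0.17, "gripper": 1}, {"dx": 0.002, "dy": 0.0005, "dz": 0, "wx": 0, "wy": 0, "wz": 0.17, "gripper": 1}]}}

```text
clock: 19.6
position: [492.6, -268.1, 106.1]
ee_rot: [-0.486, 0.514, 0.486, 0.513]
contact_force: [0.1, 0.7, 2.9]
gripper_width: 23.0
```

```bash
python3 - <<'E'
from h import *
s=arm.read_state()
plan([492.4,-268,106],np.pi-.055,s)
print(s["wrist_torque"])
E
```

```text
clk 19.6 pos [ 492.6 -268.1  106.1] F [0.1 0.7 2.9] wid 23.0
dxyz [0.0001 0.0003 0.0001] w [ 0.01 -0.03  0.01]
[ 0.22296847 -0.08864478 -0.15318797]
```

>>> {"name": "arm_command", "arguments": {"rows": [{"dx": 0, "dy": 0, "dz": 0.003, "wx": 0, "wy": 0, "wz": 0, "gripper": 1}, {"dx": 0, "dy": 0, "dz": 0.009, "wx": 0, "wy": 0, "wz": 0, "gripper": 1}, {"dx": 0, "dy": 0, "dz": 0.018, "wx": 0, "wy": 0, "wz": 0, "gripper": 1}, {"dx": 0, "dy": 0, "dz": 0.028, "wx": 0, "wy": 0, "wz": 0, "gripper": 1}, {"dx": 0, "dy": 0, "dz": 0.038, "wx": 0, "wy": 0, "wz": 0, "gripper": 1}, {"dx": 0, "dy": 0, "dz": 0.046, "wx": 0, "wy": 0, "wz": 0, "gripper": 1}, {"dx": 0, "dy": 0, "dz": 0.052, "wx": 0, "wy": 0, "wz": 0, "gripper": 1}, {"dx": 0, "dy": 0, "dz": 0.055, "wx": 0, "wy": 0, "wz": 0, "gripper": 1}]}}

```text
clock: 20.4
position: [495.5, -213.6, 106.1]
ee_rot: [-0.487, 0.514, 0.486, 0.513]
contact_force: [-0.7, -5.9, -0.4]
gripper_width: 23.2
```

```bash
python3 - <<'E'
from h import *
t=cam("top");crop(t,185,180,425,300,3.3,"pics/top16.png")
s=arm.read_state()
plan([492.4+.055*140,-128,106],np.pi-.055,s)
t=cam("side");crop(t,225,145,415,350,2.9,"pics/side16.png")
print(s["wrist_torque"])
E
```

```text
clk 20.45 pos [ 495.5 -213.2  106.1] F [-0.2 -3.2  1.3] wid 23.4
dxyz [-0.      0.0001  0.0853] w [ 0.04 -0.07 -0.01]
[-0.86671643  0.0175876  -0.03199867]
```

View pics/side16.png

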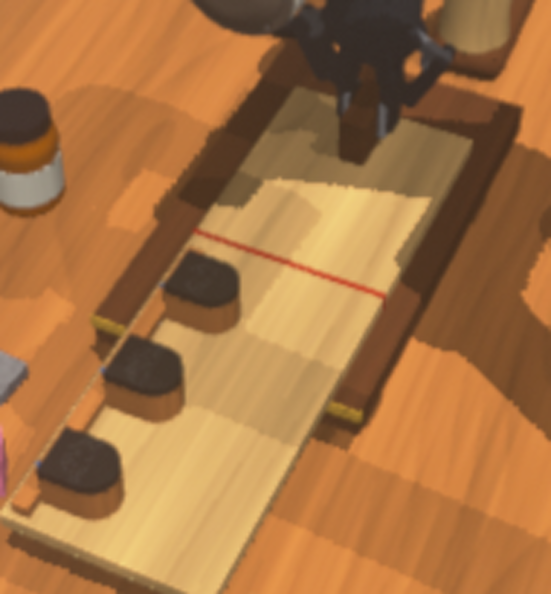

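>>> {"name": "arm_command", "arguments": {"rows": [{"dx": 0, "dy": 0, "dz": 0.003, "wx": 0, "wy": 0, "wz": 0, "gripper": 1}, {"dx": 0, "dy": 0, "dz": 0.01, "wx": 0, "wy": 0, "wz": 0, "gripper": 1}, {"dx": 0.0005, "dy": 0, "dz": 0.02, "wx": 0, "wy": 0, "wz": 0, "gripper": 1}, {"dx": 0.0005, "dy": 0, "dz": 0.031, "wx": 0, "wy": 0, "wz": 0, "gripper": 1}, {"dx": 0.0005, "dy": 0, "dz": 0.042, "wx": 0, "wy": 0, "wz": 0, "gripper": 1}, {"dx": 0.0005, "dy": 0, "dz": 0.052, "wx": 0, "wy": 0, "wz": 0, "gripper": 1}, {"dx": 0.0005, "dy": 0, "dz": 0.06, "wx": 0, "wy": 0, "wz": 0, "gripper": 1}, {"dx": 0.0005, "dy": 0, "dz": 0.065, "wx": 0, "wy": 0, "wz": 0, "gripper": 1}]}}

```text
clock: 21.3
position: [499.3, -149.0, 106.3]
ee_rot: [-0.487, 0.514, 0.486, 0.513]
contact_force: [-0.7, -8.1, 4.8]
gripper_width: 23.2
```

```bash
python3 - <<'E'
from h import *
t=cam("top");t=cam("top")
s=arm.read_state()
plan([492.4+.055*140,-128,106],np.pi-.055,s)
t=cam("side");crop(t,205,165,405,375,2.8,"pics/side17.png")
print(s["wrist_torque"])
E
```

```text
clk 21.4 pos [ 499.4 -148.5  106.1] F [ 0.  -3.7  3.4] wid 23.5
dxyz [0.0001 0.0003 0.0205] w [ 0.09 -0.1   0.03]
[-1.01486247  0.04518374 -0.02922148]
```

View pics/side17.png

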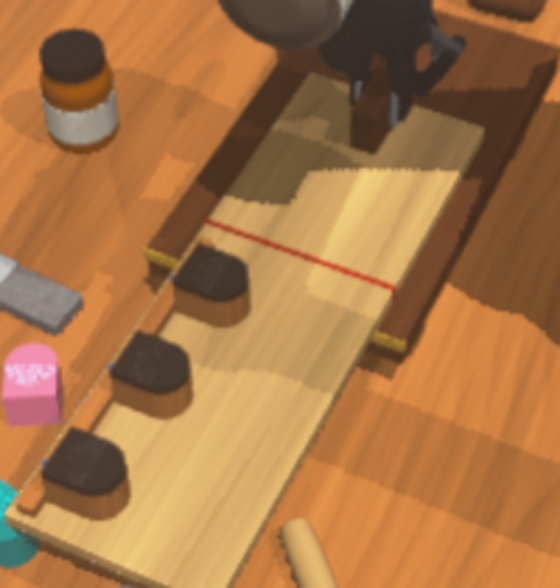

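>>> {"name": "arm_command", "arguments": {"rows": [{"dx": 0, "dy": 0, "dz": 0.003, "wx": 0, "wy": 0, "wz": 0, "gripper": 1}, {"dx": 0, "dy": 0, "dz": 0.008, "wx": 0, "wy": 0, "wz": 0, "gripper": 1}, {"dx": 0, "dy": 0, "dz": 0.014, "wx": 0, "wy": 0, "wz": 0, "gripper": 1}, {"dx": 0, "dy": 0, "dz": 0.02, "wx": 0, "wy": 0, "wz": 0, "gripper": 1}, {"dx": 0, "dy": 0, "dz": 0.024, "wx": 0, "wy": 0, "wz": 0, "gripper": 1}, {"dx": 0, "dy": 0, "dz": 0.026, "wx": 0, "wy": 0, "wz": 0, "gripper": 1}, {"dx": 0, "dy": 0, "dz": 0.026, "wx": 0, "wy": 0, "wz": 0, "gripper": 1}, {"dx": 0, "dy": 0, "dz": 0.026, "wx": 0, "wy": 0, "wz": 0, "gripper": 1}]}}

```text
clock: 22.25
position: [500.8, -123.5, 106.5]
ee_rot: [-0.487, 0.514, 0.486, 0.513]
contact_force: [0.5, -6.5, 5.1]
gripper_width: 23.2
```

```bash
python3 - <<'E'
from h import *
import pickle
s=arm.read_state()
plan([492.4+.055*140,-128,106],np.pi-.055,s)
t=cam("top");pickle.dump(t,open("t18.pkl","wb"));crop(t,160,180,360,320,4,"pics/top18.png")
t=cam("side");pickle.dump(t,open("s18.pkl","wb"));crop(t,215,205,395,340,4.4,"pics/side18.png")
w=cam("wrist",s);cv2.imwrite("pics/w18.png",w["img"][:,:,::-1])
print(s["wrist_torque"])
E
```

```text
clk 22.25 pos [ 500.8 -123.5  106.5] F [ 0.5 -6.5  5.1] wid 23.2
dxyz [ 0.0006  0.0004 -0.0046] w [ 0.1  -0.15  0.03]
[-1.82388509  0.11919948  0.0459115 ]
```

View pics/side18.png

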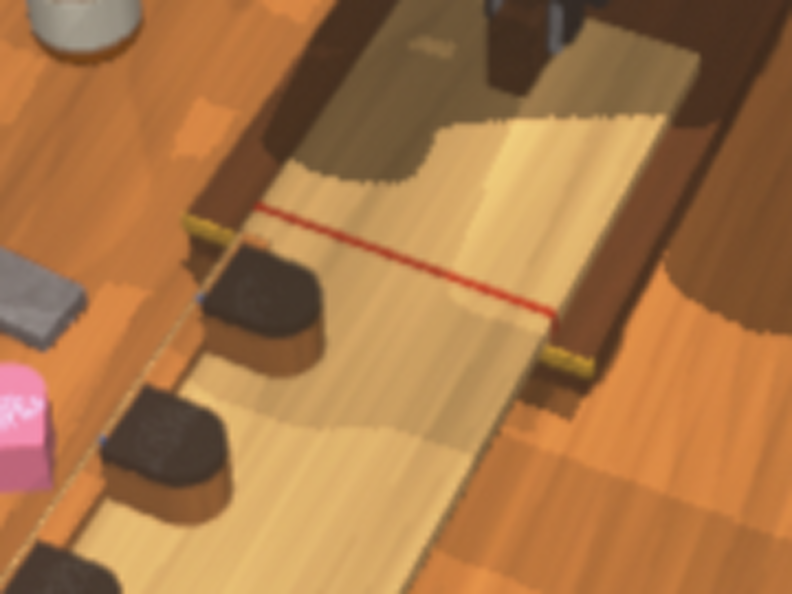

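View pics/top18.png

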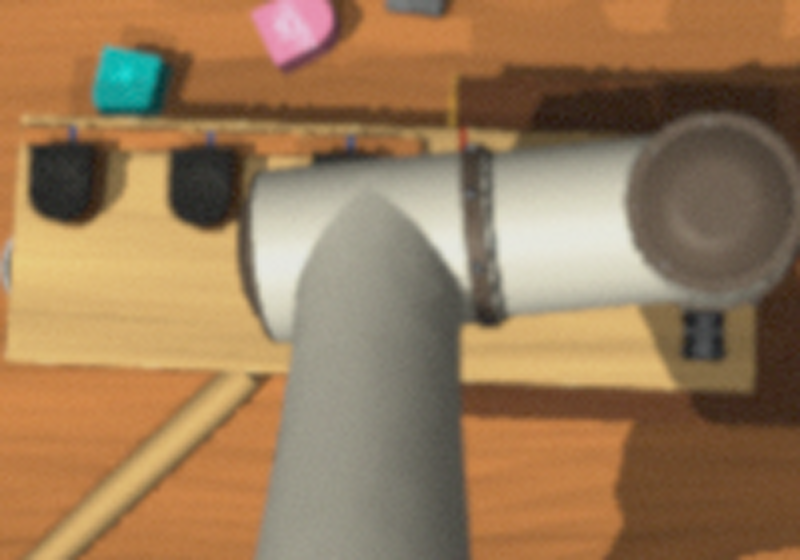

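View pics/w18.png

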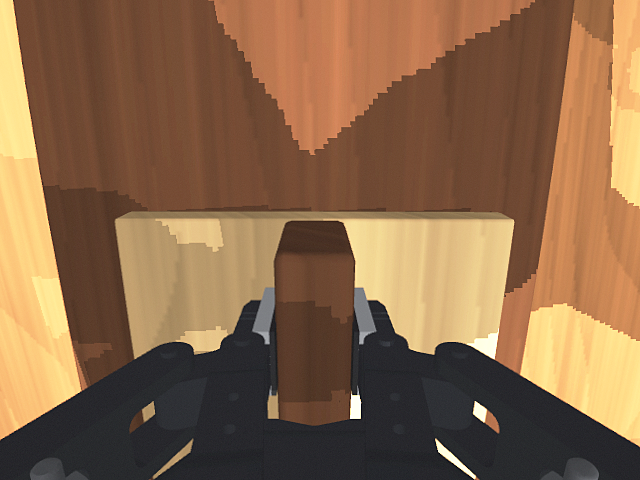

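```bash
python3 - <<'E'
from h import *
import pickle
t=pickle.load(open("s18.pkl","rb"))
im=t["img"][:,:,::-1]
a=cv2.resize(im[240:305,320:365],None,fx=12,fy=9,interpolation=cv2.INTER_NEAREST)
def c(x0,y0,x1,y1,f):return cv2.resize(im[y0:y1,x0:x1],None,fx=f,fy=f,interpolation=cv2.INTER_NEAREST)
A=c(325,265,355,300,13);Bm=c(252,242,282,277,13)
cv2.imwrite("pics/side18z.png",np.hstack([Bm,A]))
E
```

```text
(no output)
```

View pics/side18z.png

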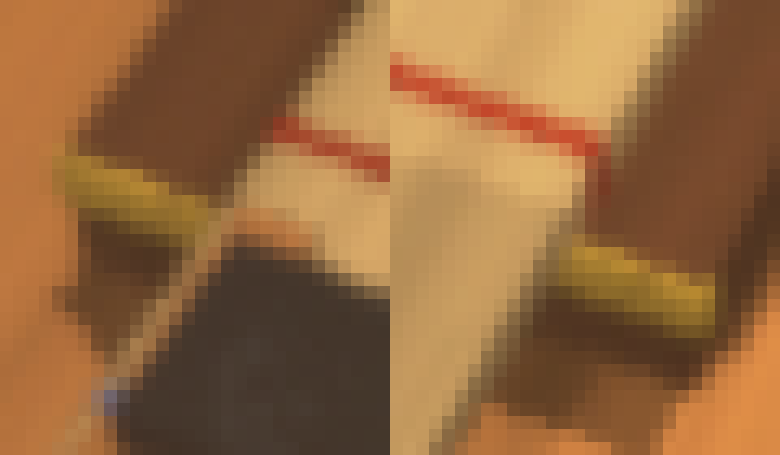

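```bash
python3 - <<'E'
from h import *
import pickle
t=pickle.load(open("s18.pkl","rb"))
L=lambda p:np.array(p)/13+[252,242]-.5
Rr=lambda p:(np.array(p)-[390,0])/13+[325,265]-.5
e=back(t,np.r_[L([(70,178),(205,215)]),Rr([(575,263),(715,305)])],80);print("edge",e.round(1))
k=np.polyfit(e[:,0],e[:,1],1);print("edge yaw",k[0])
red=back(t,np.r_[L([(280,130)]),Rr([(590,145)])],95);rb=back(t,Rr([(598,198)])[None],80)
print("red",red.round(1),rb.round(1),"yaw",(red[0]-red[1])[1]/(red[0]-red[1])[0])
for p in np.r_[red,rb]: print("gap",(np.polyval(k,p[0])-p[1])*np.cos(k[0]))
E
```

```text
edge [[623.8  38.9  80. ]
 [599.2  37.8  80. ]
 [429.2  47.8  80. ]
 [405.5  47.3  80. ]]
edge yaw -0.04627651061035983
red [[589.2  27.5  95. ]
 [431.6  35.6  95. ]] [[430.4  34.   80. ]] yaw -0.05192051126052693
gap 12.034909953195486
gap 11.146300951158993
gap 12.788225346245884
```

```bash
python3 - <<'E'
from h import *
import pickle
t=pickle.load(open("t18.pkl","rb"))
im=t["img"][:,:,::-1]
def c(x0,y0,x1,y1,f):return cv2.resize(im[y0:y1,x0:x1],None,fx=f,fy=f,interpolation=cv2.INTER_NEAREST)
cv2.imwrite("pics/top18z.png",c(260,192,295,222,18))
E
```

```text
(no output)
```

View pics/top18z.png

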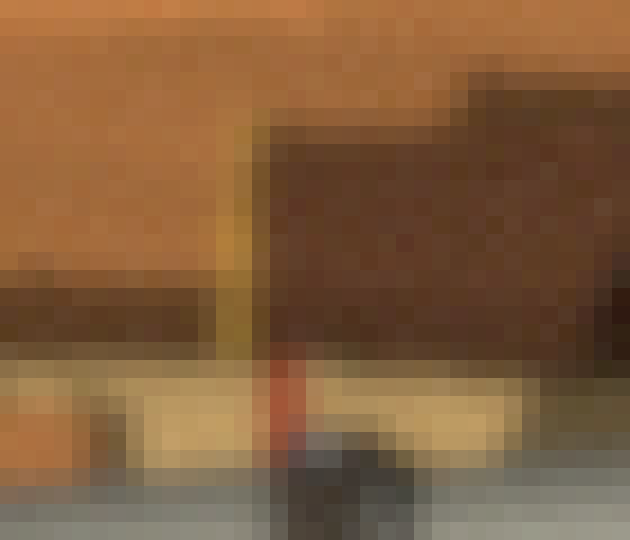

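```bash
python3 - <<'E'
from h import *
import pickle
t=pickle.load(open("t18.pkl","rb"))
b=back(t,[(271.8,210.4)],80)[0];r=back(t,[(275.4,211.8)],95)[0];print(b,r, b[1]-.047*(r[0]-b[0])-r[1])
E
```

```text
[594.96374838  39.59114013  80.        ] [588.91409419  28.78209833  95.        ] 11.09337555021957
```

>>> {"name": "arm_command", "arguments": {"rows": [{"dx": 0, "dy": 0, "dz": 0.002, "wx": -0.1, "wy": 0, "wz": 0, "gripper": 1}, {"dx": 0, "dy": 0, "dz": 0.004, "wx": -0.2, "wy": 0, "wz": 0, "gripper": 1}, {"dx": 0, "dy": 0, "dz": 0.006, "wx": -0.3, "wy": 0, "wz": 0, "gripper": 1}, {"dx": 0, "dy": 0, "dz": 0.008, "wx": -0.35, "wy": 0, "wz": 0, "gripper": 1}, {"dx": 0, "dy": 0, "dz": 0.009, "wx": -0.35, "wy": 0, "wz": 0, "gripper": 1}, {"dx": 0, "dy": 0, "dz": 0.01, "wx": -0.35, "wy": 0, "wz": 0, "gripper": 1}, {"dx": 0, "dy": 0, "dz": 0.01, "wx": -0.35, "wy": 0, "wz": 0, "gripper": 1}, {"dx": 0, "dy": 0, "dz": 0.01, "wx": -0.35, "wy": 0, "wz": 0, "gripper": 1}]}}

```text
clock: 23.2
position: [501.4, -114.7, 107.1]
ee_rot: [-0.489, 0.513, 0.487, 0.511]
contact_force: [0.2, -7.8, 5.4]
gripper_width: 23.2
```

```bash
cat > look.py <<'E'
from h import *
import pickle,sys
n=sys.argv[1]
s=arm.read_state();print(s["clock"],s["position"].round(1),s["contact_force"].round(1),s["wrist_torque"].round(2))
t=cam("top");pickle.dump(t,open(f"t{n}.pkl","wb"))
e=cam("side");pickle.dump(e,open(f"s{n}.pkl","wb"))
def c(im,x0,y0,x1,y1,f):return cv2.resize(im[y0:y1,x0:x1],None,fx=f,fy=f,interpolation=cv2.INTER_NEAREST)
im=e["img"][:,:,::-1];im2=t["img"][:,:,::-1]
cv2.imwrite(f"pics/z{n}.png",np.hstack([c(im,245,242,275,277,13),c(im,325,265,355,300,13)]))
cv2.imwrite(f"pics/zt{n}.png",c(im2,255,192,295,222,18))
crop(e,175,175,395,385,2.8,f"pics/side{n}.png")
E
python3 look.py 19
```

```text
23.2 [ 501.4 -114.7  107.1] [ 0.2 -7.8  5.4] [-2.34  0.03 -0.06]
```

View pics/z19.png

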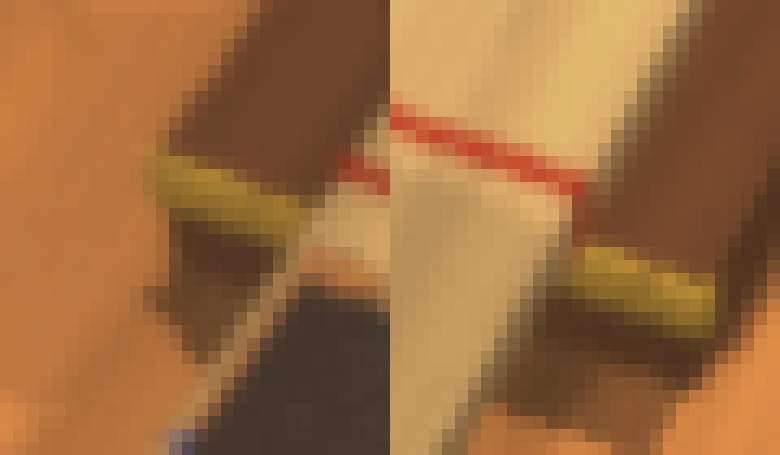

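View pics/zt19.png

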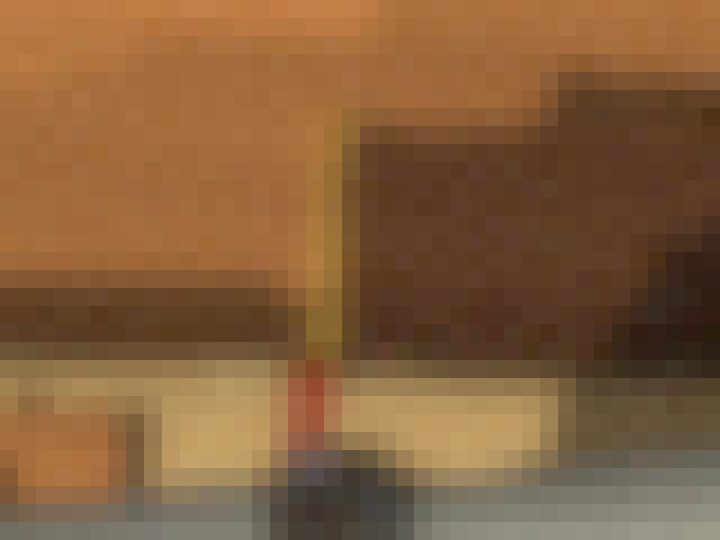

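View pics/side19.png

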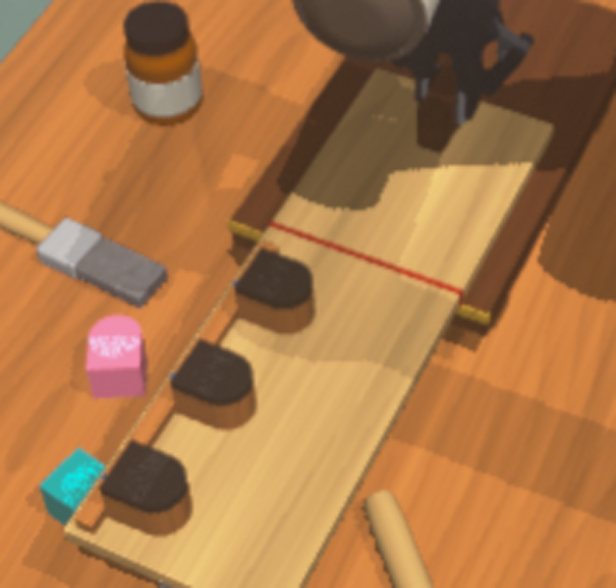

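```bash
cat > gap.py <<'E'
from h import *
import pickle,sys
def gap(n,redL,redR,redB,tb,tr):
    t=pickle.load(open(f"s{n}.pkl","rb"));u=pickle.load(open(f"t{n}.pkl","rb"))
    L=lambda p:np.array(p)/13+[245,242]-.5
    Rr=lambda p:(np.array(p)-[390,0])/13+[325,265]-.5
    e=back(t,np.r_[L([(161,178),(296,215)]),Rr([(575,263),(715,305)])],80)
    k=np.polyfit(e[:,0],e[:,1],1)
    red=back(t,np.r_[L([redL]),Rr([redR])],95);rb=back(t,Rr([redB]),80)
    print("yaw edge",k[0],"red",(red[0]-red[1])[1]/(red[0]-red[1])[0])
    for p in np.r_[red,rb]: print("gap",(np.polyval(k,p[0])-p[1]).round(2))
    T=lambda p:np.array(p)/18+[255,192]-.5
    b=back(u,[T(tb)],80)[0];r=back(u,[T(tr)],95)[0];print("top gap",b[1]-.047*(r[0]-b[0])-r[1])
E
python3 - <<'E'
from gap import gap
gap(19,(345,165),(576,188),(580,235),(308,335),(312,372))
E
```

```text
yaw edge -0.04627651061035983 red -0.05411449543239912
gap 3.43
gap 2.19
gap 4.64
top gap 2.5083234850526495
```

```bash
python3 - <<'E'
from h import *
import pickle
def c(d,x0,y0,x1,y1,f):
    im=d["img"][:,:,::-1];return cv2.resize(im[y0:y1,x0:x1],None,fx=f,fy=f,interpolation=cv2.INTER_NEAREST)
a=pickle.load(open("w13.pkl","rb"))
A=np.hstack([c(a,75,280,105,315,9),c(a,265,88,295,123,9),c(a,270,305,300,340,9)])
b=pickle.load(open("w1.pkl","rb"))
Bm=np.hstack([c(b,85,140,115,175,9)[:,:],c(b,275,118,305,153,9),c(b,275,325,305,360,9)])
cv2.imwrite("pics/zz.png",np.vstack([A[:295],Bm[:300]]))
E
```

```text
(no output)
```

View pics/zz.png

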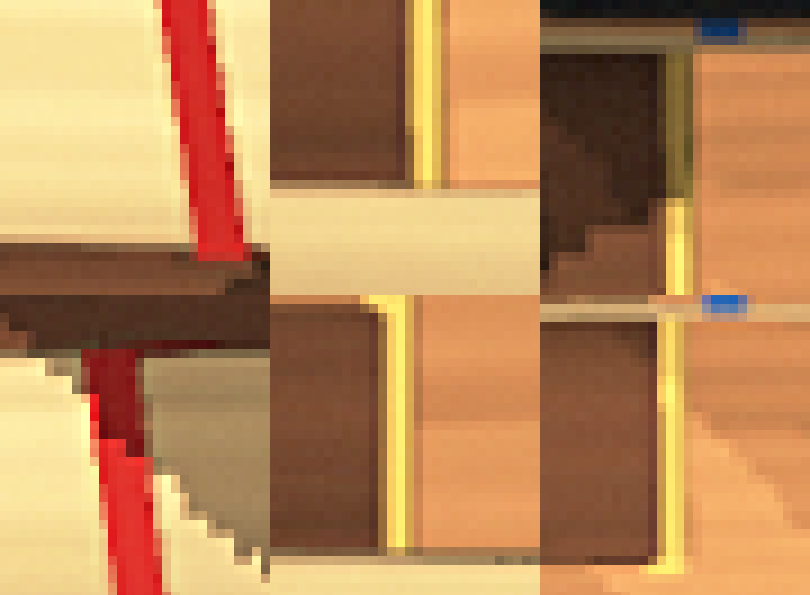

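```bash
python3 - <<'E'
from h import *
import pickle
a=pickle.load(open("w13.pkl","rb"))
r=back(a,[(99.2,307.8)],95);e=back(a,[(283.5,108.1),(286.5,310.6)],80)
print(r,e,np.arctan2(*(e[1]-e[0])[1::-1]))
n=np.array([.05,1]);print("w13 far dist",(e[1]-r[0])[:2]@n)
b=pickle.load(open("w1.pkl","rb"))
r=back(b,[(97.05,146.2),(80+82/2-.5,130+392/2-.5)],95);e=back(b,[(290.6,145.3),(290.9,331)],80)
print(r,e,np.arctan2(*(e[1]-e[0])[1::-1]),np.arctan2(*(r[1]-r[0])[1::-1]))
print("w1 dist",(e-r)[:,:2]@n)
E
```

```text
[[ 581.6380352 -116.8125039   95.       ]] [[429.99107823  46.06441446  80.        ]
 [597.50068248  38.31093906  80.        ]] -0.046253737875092224
w13 far dist 155.91657532412205
[[ 422.10722291 -108.76486167   95.        ]
 [ 582.08927162 -116.26012061   95.        ]] [[428.47789626  46.5634624   80.        ]
 [600.3646977   38.2193326   80.        ]] -0.04850625253504153 -0.0468163911404545
w1 dist [155.64685774 155.39322452]
```

```bash
python3 - <<'E'
from h import *
s=arm.read_state()
m=R.from_quat(s["ee_rot"]).as_matrix();print(m.round(4))
plan([501.4,-112.5,106],np.pi-.055,s)
E
```

```text
[[ 3.000e-04 -9.989e-01  4.690e-02]
 [-4.300e-03  4.690e-02  9.989e-01]
 [-1.000e+00 -5.000e-04 -4.300e-03]]
clk 23.3 pos [ 501.4 -114.7  107.1] F [-0.5 -7.8  5.7] wid 23.4
dxyz [0.001  0.0001 0.0022] w [ 0.47 -0.25  0.03]
```

>>> {"name": "arm_command", "arguments": {"rows": [{"dx": 0.001, "dy": 0, "dz": 0.0005, "wx": 0, "wy": -0.2, "wz": 0, "gripper": 1}, {"dx": 0.002, "dy": 0, "dz": 0.001, "wx": 0, "wy": -0.4, "wz": 0, "gripper": 1}, {"dx": 0.002, "dy": 0, "dz": 0.0016, "wx": -0.1, "wy": -0.45, "wz": 0, "gripper": 1}, {"dx": 0.002, "dy": 0, "dz": 0.0022, "wx": -0.1, "wy": -0.45, "wz": 0, "gripper": 1}, {"dx": 0.002, "dy": 0, "dz": 0.0028, "wx": -0.1, "wy": -0.45, "wz": 0, "gripper": 1}, {"dx": 0.002, "dy": 0, "dz": 0.0033, "wx": -0.1, "wy": -0.45, "wz": 0, "gripper": 1}, {"dx": 0.002, "dy": 0, "dz": 0.0033, "wx": -0.1, "wy": -0.45, "wz": 0, "gripper": 1}, {"dx": 0.002, "dy": 0, "dz": 0.0033, "wx": -0.1, "wy": -0.45, "wz": 0, "gripper": 1}]}}

```text
clock: 24.1
position: [501.9, -113.0, 106.1]
ee_rot: [-0.489, 0.51, 0.489, 0.512]
contact_force: [0.0, -9.4, 7.0]
gripper_width: 23.5
```

```bash
python3 look.py 20; python3 - <<'E'
from h import *
s=arm.read_state()
m=R.from_quat(s["ee_rot"]).as_matrix();print(m.round(4))
print(np.hypot(s["position"][0]-492.6,s["position"][1]+268.1))
E
```

```text
24.1 [ 501.9 -113.   106.1] [ 0.  -9.4  7. ] [-2.74  0.29 -0.01]
[[ 0.001  -0.999   0.0444]
 [ 0.0012  0.0444  0.999 ]
 [-1.     -0.001   0.0013]]
155.43657179992434
```

View pics/z20.png

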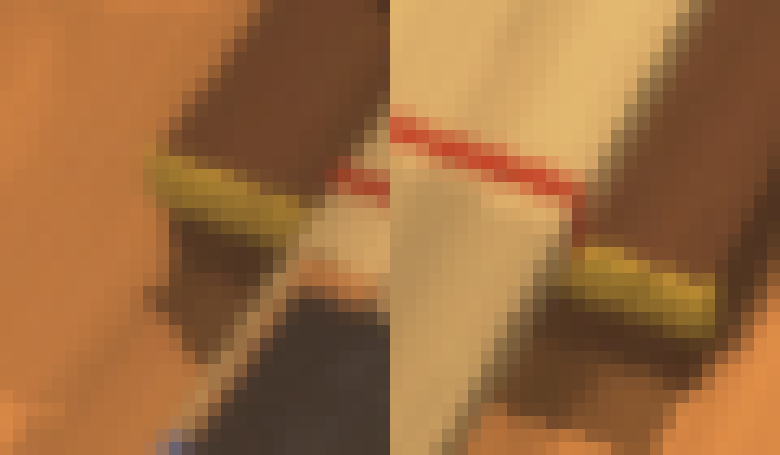

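View pics/zt20.png

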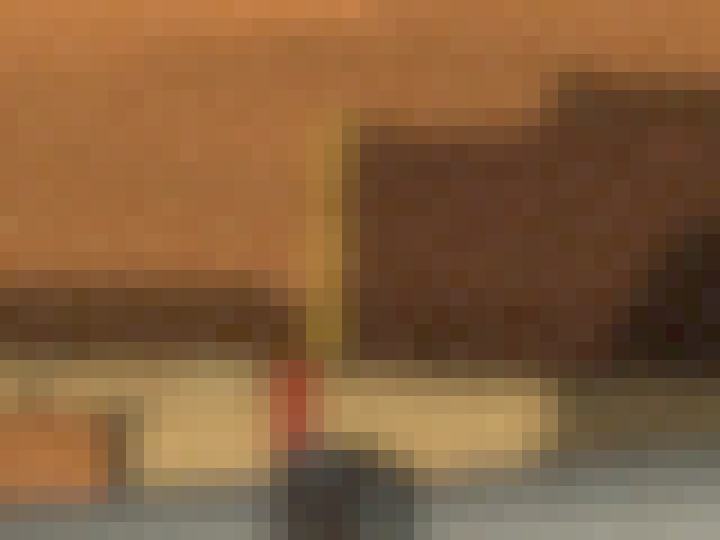

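```bash
python3 - <<'E'
from gap import *
gap(20,(340,175),(576,190),(578,235),(308,335),(297,385))
E
cat > red.py <<'E'
from h import *
import pickle,sys
from scipy.optimize import least_squares
# subpixel red line (top, z=95) in side image: centroid of redness per column
n=sys.argv[1]
t=pickle.load(open(f"s{n}.pkl","rb"));im=t["img"].astype(float)
red=np.clip(im[:,:,0]-1.9*im[:,:,1],0,None)
pts=[]
for x in range(274,337):
    pr=246+(x-270)*.36
    y0=int(255+(x-272)*(279-255)/(338-272));ys=np.arange(y0-5,y0+8);w=red[ys,x]
    if w.sum()>40: pts.append((x,(w*ys).sum()/w.sum()))
pts=np.array(pts);P=back(t,pts,95);k=np.polyfit(P[:,0],P[:,1],1)
for _ in range(3):
    r=P[:,1]-np.polyval(k,P[:,0]);m=abs(r)<1.5;k=np.polyfit(P[m,0],P[m,1],1)
print(len(P),m.sum(),"red slope",k[0],"y at near/far",np.polyval(k,[425,585]))
# edge: from wrist w1,w13 avg
E
python3 red.py 20; python3 red.py 19
```

```text
yaw edge -0.04627651061035983 red -0.042141298795798345
gap 1.15
gap 1.81
gap 4.5
top gap 0.4458282172457899
21 21 red slope -0.04667961019307536 y at near/far [46.14979908 38.68106145]
22 22 red slope -0.051815560544792146 y at near/far [44.67144851 36.38095882]
```

```bash
python3 - <<'E'
from h import *
import pickle
t=pickle.load(open("s20.pkl","rb"))
P=[(425,46.2,95),(425,46.2,80),(425,43.7,80),(425,48.7,80),(425,47.2,80),(404,48,80)]
q=proj(t,P);print(((q+.5-[325,265])*13+[390,0]).round(0))
e=t["img"][:,:,::-1];a=cv2.resize(e[268:296,332:354],None,fx=25,fy=20,interpolation=cv2.INTER_NEAREST)
def c(x0,y0,x1,y1,f):return cv2.resize(e[y0:y1,x0:x1],None,fx=f,fy=f,interpolation=cv2.INTER_CUBIC)
z=c(330,270,352,296,22)
for p in q: cv2.circle(z,tuple(((p+.5-[330,270])*22).astype(int)),3,(255,0,255),-1)
cv2.imwrite("pics/z20b.png",z)
E
```

```text
[[605. 205.]
 [603. 263.]
 [608. 252.]
 [597. 275.]
 [601. 268.]
 [722. 311.]]
```

View pics/z20b.png

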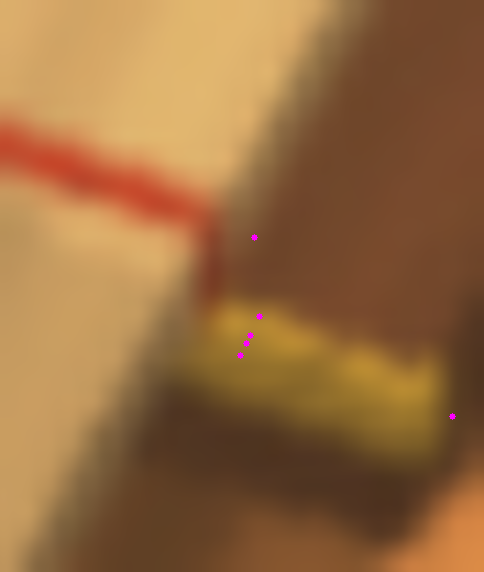

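>>> {"name": "arm_command", "arguments": {"rows": [{"dx": 0.001, "dy": 0, "dz": 0.0012, "wx": 0, "wy": -0.1, "wz": 0, "gripper": 1}, {"dx": 0.001, "dy": 0, "dz": 0.0016, "wx": 0, "wy": -0.1, "wz": 0, "gripper": 1}, {"dx": 0.001, "dy": 0, "dz": 0.002, "wx": 0, "wy": -0.1, "wz": 0, "gripper": 1}, {"dx": 0.001, "dy": 0, "dz": 0.002, "wx": 0, "wy": -0.1, "wz": 0, "gripper": 1}, {"dx": 0.001, "dy": 0, "dz": 0.002, "wx": 0, "wy": -0.1, "wz": 0, "gripper": 1}, {"dx": 0.001, "dy": 0, "dz": 0.002, "wx": 0, "wy": -0.1, "wz": 0, "gripper": 1}, {"dx": 0.001, "dy": 0, "dz": 0.002, "wx": 0, "wy": -0.1, "wz": 0, "gripper": 1}, {"dx": 0.001, "dy": 0, "dz": 0.002, "wx": 0, "wy": -0.1, "wz": 0, "gripper": 1}]}}

```text
clock: 25.0
position: [502.0, -112.5, 106.1]
ee_rot: [-0.489, 0.51, 0.489, 0.511]
contact_force: [-1.1, -9.0, 7.2]
gripper_width: 23.4
```

```bash
python3 look.py 21; python3 red.py 21; python3 - <<'E'
from h import *
import pickle
s=arm.read_state()
m=R.from_quat(s["ee_rot"]).as_matrix();print(m.round(4))
print(np.hypot(s["position"][0]-492.6,s["position"][1]+268.1),s["position"])
e=pickle.load(open("s21.pkl","rb"));crop(e,165,225,365,375,4,"pics/s21.png")
E
```

```text
25.0 [ 502.  -112.5  106.1] [-1.1 -9.   7.2] [-2.7   0.36  0.03]
17 17 red slope -0.048803193623188475 y at near/far [46.69992497 38.89141399]
[[ 1.00e-03 -9.99e-01  4.36e-02]
 [ 7.00e-04  4.36e-02  9.99e-01]
 [-1.00e+00 -1.00e-03  7.00e-04]]
155.86865833933152 [ 502.02949397 -112.51682837  106.08139805]
```

View pics/s21.png

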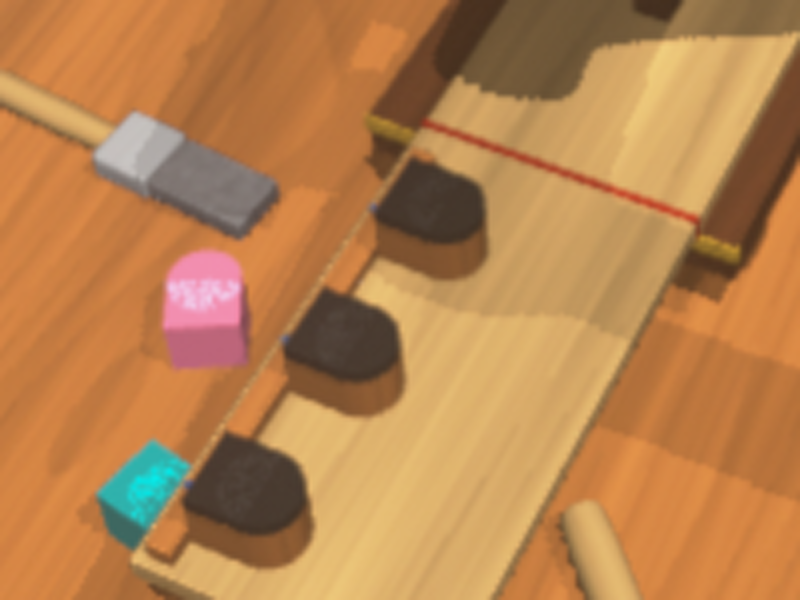

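View pics/zt21.png

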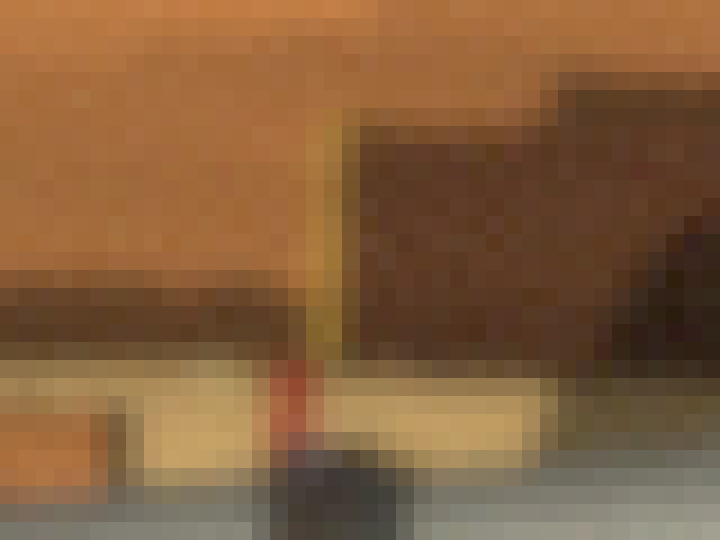

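```bash
python3 - <<'E'
from h import *
s=arm.read_state();print(s["clock"],s["position"],s["joint_vel"].round(4),s["gripper_width"]);print(arm.job_done())
E
```

```text
25.1 [ 502.02949397 -112.51682837  106.08139805] [-0.0022  0.0001 -0.      0.0013 -0.0013  0.0014] 23.40032204499306
the job is handed in; nothing more can be done
None
```

I finished the job and handed it in at 25.1 s. The three heels are against the batten at the ticks. The board has been slid out to the red line, and the arm is still gripping it and holding it level. The look-alikes and the other things on the table were not moved.

**Heels:** After placing, the wrist picture put all three faces within about 1 mm of the batten. They were square to it within 0.005 rad and centred within about 1.3 mm of their ticks. The later side pictures show them still in their row after the slide. I pushed heel2 a few millimetres along the batten on the approach, and corrected that when I placed it. Pushing the heels home also turned the board by about 0.015 rad. I corrected that during the slide.

**Red line:** My last measurements disagree by about 1 mm:

| Measurement | Line relative to the edge |
|---|---|
| Travel reading plus wrist pictures | about 0.4 mm past |
| Side camera alone | about 0.5–0.9 mm short |
| Top camera (before the last 0.5 mm move) | about 0.4 mm short |

- **Outlier:** The side camera's reading of the line's bottom end on the near edge gave 4.5 mm short. I set it aside because that face is only about one pixel wide there.
- **Parallel:** The line's slope matches the edge's within about 0.002 rad.

**Holding:** The tool tilt was 0.001 rad or less at the end, after I corrected a small outward tip. The arm was pressing down with about 7 N, the grip was closed on the bar, and the arm was still.

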